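# Part the stuck steel cups

## Robot

A 6-joint arm with a two-finger parallel gripper is mounted at the origin on a cart in front of the work surface, level with it; the furniture and walls round the work are solid. World frame = base frame: x ahead of the robot, y to its left, z up, the work surface at z = 0. Lengths are in m, angles in rad, forces in N, time in s.
With the tool pointing down it reaches from about 0.3 to 0.775 m from the base axis. Payload 14.6 kg.
Tool frame: the origin (TCP) lies at the very end of the fingers, on their centre line; the grasp point (between the pads) lies 19 mm behind it; z points along the fingers, x is the direction in which the jaws open and shut, and the axes are right-handed (so a half turn about z gives the same grasp; the last joint's range is limited). The gripper opens to 94 mm and grips with 3 to 60 N. Pads are 16 mm wide; open, the fingers measure 119 mm over their backs; the gripper's body (75 mm by 177 mm) begins 78 mm behind the grasp point.
Start: joints at [1.077, 0.3, 1.521, -0, 1.321, -0.067], TCP at [0.228, 0.501, 0.205] pointing down, gripper open.
Joint ranges: [-3.03, 3.03], [-0.79, 2.21], [0.23, 2.52], [-1.04, 4.18], [0, 3.07], [-2.55, 2.55]. Speed limits (rad/s): [2.22, 2.22, 2.57, 3.14, 3.14, 3.14].

## Interface

Orientations are given as a unit quaternion [x, y, z, w].
In Python, from workcell import ctrl gives the robot as it stands.
- The arm moves only by the shell command python3 -m inch 'ROWS' [OPENING] [FORCE]. ROWS is JSON, a list of rows, each an object with "xyz": the shift along the tool's x, y, z in mm, a list of three; "spin": the turn about the tool's z in degrees. In form: [{"xyz": [x, y, z], "spin": spin}, ...]. A call has 1 to 8 rows; each row shifts and turns the commanded pose from where the row before left it, along the tool's axes as they then stand; what a row does not reach is not made up. A row lasts 1/12 s, in which the tool goes at most 41.7 mm and 7.16 degrees, less where a joint would pass 70% of its speed; a pose out of reach is approached as far as the arm can. A call with a gripper value outside its range is refused whole. OPENING is the finger opening in mm, from 0 to 94, set as the call begins (- or left out, the last holds). The fingers move at their own pace and stop on an object; FORCE is the grip in N (left out, the last holds). Time passes only in rows, so rows that do not move let the fingers close. It gives the time, the measured TCP pose, the force and the opening at its end, in the units of the state.
- ctrl.observe(): the state, without advancing time (a new reading comes with each control period).
- ctrl.capture(name): name is "side" or "top"; returns the picture (400x640x3 uint8, red, green, blue); there is no depth.
- ctrl.get_calibration(name): a dict with "fx", "fy", "cx", "cy" (pixels), "D" ([k1, k2, p1, p2, k3] as OpenCV has them; the pictures are not rectified), "R" (3x3) and "t" (3): a world point X has camera coordinates R X + t. Camera axes: x right, y down, z forward; pixel columns grow to the right and rows downward; lengths in m; the calibration is good to about 2 mm. A picture is of the moment at which its call begins. get_calibration takes no time and is no camera call.
- ctrl.job_done(): hands the job in, once; it reports no verdict.
Trained networks look in the newest picture that a camera, given by its name, has taken for a name from the list of things; names that differ only in an ending like _2 or _b are one class to them, and where a whole thing is asked for, a point or a joint stands for the part that bears it (a point fixed in the world has none). Each returns a list of dicts, best first, with "p" (0 to 1); they miss things now and then, are a little off and sometimes report something else, mostly with a low value. They report only what shows in the picture. A call takes as long as a camera call. They do not tell look-alikes from the thing itself.
- ctrl.find_in(camera, label): "extent" ([left, top, width, height] in pixels, round what is visible of it).
- ctrl.masks_of(camera, label): "pixels" (400x640 bool, what is visible of it) and "extent" ([left, top, width, height] in pixels, round what is visible of it).
The state is a dict: "clock": time; "qpos": joint angles; "qd": joint speeds; "joint_efforts": joint torques, N m; "position": TCP position; "eef_rot": TCP orientation; "ft_force": force on the tool from outside, world axes, zero at the start; "ft_torque": the same for the moment, N m; "grip_width": finger opening in m.
Only numpy, scipy, OpenCV 4.12 (cv2) and the standard library are available. Lean on these libraries where they do the work, as an engineer would, in place of code of your own. Each camera call takes 0.05 s, during which the arm holds its last target.

## Task

Two steel cups were hung up to dry nested, mouth down, on one of the two drying pegs, and have stuck together: lift the nested pair (the one with a wide rim showing below) up off its peg, stand it on the bench at the mouth of the hold-down fork and slide it in until the wide rim of the inner cup is fully home under the fork's lips. Pull the outer cup straight up off the inner one, which must stay behind in the fork, and stand the outer cup mouth down on the drip tray; then slide the inner cup back out of the fork and stand it mouth down beside it on the tray. Set the cups down without dropping them, and leave the single cup on its peg and everything else where it is.

Things in the scene. Friction and masses are not known exactly. Their poses are not given: they have to be found in the camera images.
- outer_cup_center (a point): Centre (half-way up, on the axis) of the outer cup: plain steel cup, 56 mm outside, 60 mm tall (3 mm wall and end), hanging mouth down. z axis up along the cup. Nested, its mouth is 18 mm above the underside of the inner cup's rim and this point 10.5 mm above the inner cup's centre. Grip it across any diameter, best over its upper 30 mm. 80 to 170 g, as the inner cup.
- inner_cup_center (a point): Centre of the inner cup, also mouth down: 37.5 mm above the underside of its rim, on the axis; z axis up. Steel, 75 mm tall, body 46 mm wide, bore 40 mm and 72 mm deep, with a round rim flange 74 mm wide and 4 mm thick at the mouth. Grip it across any diameter of the bare top 25 mm of its body.
- inner_cup_seal (a point): On the inner cup's axis at its upper rubber seal ring, 46 mm above the rim's underside; a second ring lies at 27 mm. Both are sprung, about 52 mm wide when free. They stick the cups together: parting takes about 7 N (5 to 9), more than a cup weighs. Their grip ends after 30 mm of travel; the cups are clear of each other after 60 mm.
- single_cup_center (a point): Centre of a single cup, the same as the outer cup (plain steel cup, 56 mm outside, 60 mm tall (3 mm wall and end), hanging mouth down), alone on the other peg, no wide rim below it. To be left there.
- peg_a_head (a point): Middle of the top of a fixed drying peg: 12 mm rod on a round 84 mm foot, mushroom head 28 mm wide, top 86 mm above the bench. The nested pair always hangs on this one, the inner cup's end resting on the head, its rim's underside 14 mm above the bench; it comes clear when lifted straight up more than 75 mm. The two pegs look alike and change places.
- peg_b_head (a point): The same point of the other, like peg; the single cup hangs on it, its mouth 29 mm above the bench.
- fork: Fixed aluminium hold-down fork. Origin on the bench, where the inner cup's axis stands when its rim is fully home (within 10 mm); x points from the open mouth into the fork, z up. Rails at y = +-41 mm beside the rim, flared at the mouth out to x = -62 mm; a stop at x = +41 mm. Slide a rim in along +x, its underside 0 to 3 mm above the bench, from about x = -85 mm.
- fork_lip (a point): Middle of the 56 mm wide slot between the fork's two lips, straight above the fork's origin at the height of the lips' undersides, 8 mm above the bench (tops at 13 mm). The lips run from x = -30 to +42 mm and hold a rim down when the cup above is pulled.
- tray_floor (a point): Middle of the level ribbed floor of the fixed drip tray, 6 mm above the bench: 142 mm (x) by 212 mm (y), steel rim 6 mm above the floor. Room for both cups side by side along its y axis, for example 55 mm either side of this point.
- specimen_cup: Bystander, loose: lidded specimen cup, 65 mm wide, 65 mm tall; origin at the centre of its underside. To be left where it stands.
- reagent_bottle_1: Bystander, loose: brown bottle with black cap, 38 mm wide, 77 mm tall; origin at the centre of its underside. To be left where it stands.
- reagent_bottle_2: Bystander, loose: small white bottle with blue cap, 34 mm wide, 61 mm tall; origin at the centre of its underside. To be left where it stands.
Not all that is in view belongs to the job. What is shaped like the part that bears inner_cup_center but orange is not meant.

How it is judged:
On the way, in this order (a step that is already met when the one before it is completed fails the run):
1. the nested pair is off its peg, still nested (distance between outer_cup_center and inner_cup_center below 0.018 m and horizontal distance between inner_cup_center and peg_a_head above 0.06 m), for 0.1 s.
2. the pair stands in the fork, the inner cup's rim home under the lips (distance between outer_cup_center and inner_cup_center below 0.018 m and x of inner_cup_center in the frame of fork between -0.012 and 0.012 m and y of inner_cup_center in the frame of fork between -0.01 and 0.01 m and height (world z) of inner_cup_center below 0.0455 m and angle between inner_cup_center's own z axis and vertical below 0.1 rad), for 0.1 s.
3. the outer cup is off, the inner cup stays in the fork (x of inner_cup_center in the frame of fork between -0.012 and 0.012 m and y of inner_cup_center in the frame of fork between -0.01 and 0.01 m and height (world z) of inner_cup_center below 0.0455 m and angle between inner_cup_center's own z axis and vertical below 0.1 rad and distance between outer_cup_center and inner_cup_center above 0.075 m), for 0.1 s.
4. the outer cup stands on the tray, the inner cup still in the fork (x of outer_cup_center in the frame of tray_floor between -0.07 and 0.07 m and y of outer_cup_center in the frame of tray_floor between -0.105 and 0.105 m and z of outer_cup_center in the frame of tray_floor between 0.026 and 0.034 m and angle between outer_cup_center's own z axis and vertical below 0.06 rad and x of inner_cup_center in the frame of fork between -0.012 and 0.012 m and y of inner_cup_center in the frame of fork between -0.01 and 0.01 m and height (world z) of inner_cup_center below 0.0455 m and angle between inner_cup_center's own z axis and vertical below 0.1 rad and linear speed of outer_cup below 0.02 m/s and not (contact force between the fingers and outer_cup above 0.05 N)), for 0.2 s.
At the end, for the whole second after the job is handed in: Both cups stand separately, mouth down and level (within 0.06 rad and 4 mm of standing on the floor), on the drip tray, axes at least 50 mm apart and within 70 mm (x) and 105 mm (y) of its middle, released and at rest (x of outer_cup_center in the frame of tray_floor between -0.07 and 0.07 m and y of outer_cup_center in the frame of tray_floor between -0.105 and 0.105 m and z of outer_cup_center in the frame of tray_floor between 0.026 and 0.034 m and angle between each of outer_cup_center, inner_cup_center's own z axis and vertical below 0.06 rad and x of inner_cup_center in the frame of tray_floor between -0.07 and 0.07 m and y of inner_cup_center in the frame of tray_floor between -0.105 and 0.105 m and z of inner_cup_center in the frame of tray_floor between 0.0335 and 0.0415 m and horizontal distance between outer_cup_center and inner_cup_center above 0.05 m and linear speed of each of outer_cup, inner_cup below 0.02 m/s); the robot touches nothing.
It fails at once if the outer cup is dropped (falls faster than 0.6 m/s out of the grip) (linear speed of outer_cup above 0.6 m/s and not (contact force between the fingers and outer_cup above 0.02 N) and not (contact force between inner_cup and outer_cup above 0.02 N)).
It fails at once if the inner cup is dropped (falls faster than 0.6 m/s out of the grip) (linear speed of inner_cup above 0.6 m/s and not (contact force between the fingers and inner_cup above 0.02 N) and not (contact force between outer_cup and inner_cup above 0.02 N)).
It fails at once if the single cup is moved on its peg by more than 25 mm (distance of single_cup_center from where it was at the start of the episode above 0.025 m).
It fails at once if one of the loose bystanders is moved by more than 30 mm (distance of any of specimen_cup, reagent_bottle_1, reagent_bottle_2 from where it was at the start of the episode above 0.03 m).
It also fails if it takes over 64 s, if anything falls off the work surface, if the arm or the gripper's body presses on something with over 40 N, if the wrist force passes 120 N, or if a joint passes its speed limit or range.

## Working session

There is one attempt and no reset: what is moved stays moved. The work goes in short steps, Python scripts to look and compute and a shell command to move; the robot and the scene stay as the last step left them, time stands still between calls to the robot, and variables do not carry over. Pictures are saved under pics/ and viewed, and the job is handed in when it is done.

```bash
ls; mkdir -p pics
python3 - <<'E'
from workcell import ctrl
import cv2
s=ctrl.observe();print(s)
for n in("side","top"):
    im=ctrl.capture(n);cv2.imwrite(f"pics/{n}0.png",im[:,:,::-1]);c=ctrl.get_calibration(n);print(n,c)
E
```

```text
pics
{'clock': 0.0, 'qpos': array([ 1.07741784e+00,  3.00470143e-01,  1.52160456e+00, -6.72036844e-06,
        1.32069754e+00, -6.65937967e-02]), 'qd': array([-0.00084481, -0.00056484,  0.0005777 , -0.00177467, -0.000322  ,
       -0.0002279 ]), 'joint_efforts': array([-2.38864442e-05, -5.31807768e+01, -3.52742743e+01,  7.08805863e-02,
        2.43749586e-02, -1.17202417e-04]), 'position': array([0.22754216, 0.50042473, 0.20487692]), 'eef_rot': array([ 8.40816280e-01,  5.41320270e-01, -5.14481053e-04,  2.88408688e-04]), 'ft_force': array([-0.27888123,  0.42965042,  0.45147142]), 'ft_torque': array([-0.01313079, -0.01078156,  0.02997366]), 'grip_width': 0.09404490886641767}
side {'fx': 508.2345475917791, 'fy': 508.2345475917791, 'cx': 322.37301424595034, 'cy': 201.34711917336784, 'D': array([-0.10724013,  0.        ,  0.        ,  0.        ,  0.        ]), 'R': array([[ 0.4186535 ,  0.90806063,  0.01245556],
       [ 0.65428229, -0.29208288, -0.69756883],
       [-0.62979673,  0.30018908, -0.71640951]]), 't': array([-0.28005777, -0.19722271,  1.84435082])}
top {'fx': 476.90277931430074, 'fy': 476.90277931430074, 'cx': 318.28799627387514, 'cy': 193.3154173902772, 'D': array([-0.12986808,  0.        ,  0.        ,  0.        ,  0.        ]), 'R': array([[-0.36399864, -0.93138866, -0.00449016],
       [-0.84889935,  0.33373669, -0.40986548],
       [ 0.38324259, -0.14537878, -0.91213493]]), 't': array([0.25347104, 0.39188946, 1.61974664])}
```

View pics/side0.png

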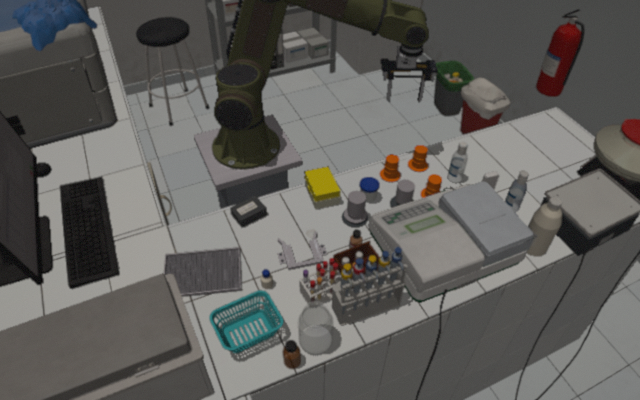

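View pics/top0.png

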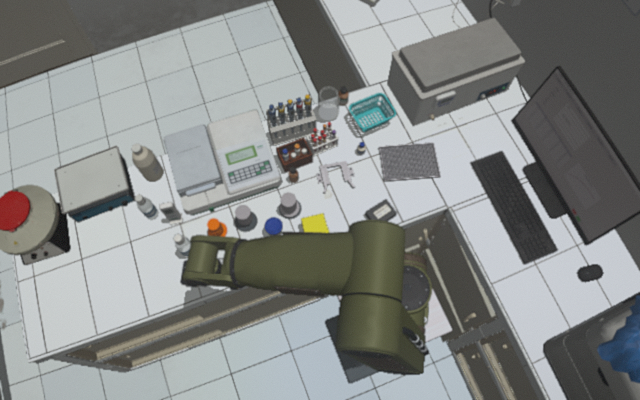

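```bash
cat > h.py <<'E'
from workcell import ctrl
import cv2, numpy as np
from scipy.spatial.transform import Rotation as Rn
C={n:ctrl.get_calibration(n) for n in("side","top")}
def K(c): return np.array([[c['fx'],0,c['cx']],[0,c['fy'],c['cy']],[0,0,1.]])
def proj(n,X):
    c=C[n];return cv2.projectPoints(np.asarray(X,float).reshape(-1,1,3),cv2.Rodrigues(c['R'])[0],c['t'],K(c),c['D'])[0].reshape(-1,2)
def onplane(n,uv,z):
    c=C[n];p=cv2.undistortPoints(np.asarray(uv,float).reshape(-1,1,2),K(c),c['D']).reshape(-1,2)
    d=np.c_[p,np.ones(len(p))]@c['R'];o=-c['R'].T@c['t'];return o+d*((z-o[2])/d[:,2])[:,None]
def zoom(n,x0,y0,w,h,f,name,im=None):
    im=ctrl.capture(n) if im is None else im
    cv2.imwrite(name,cv2.resize(im[y0:y0+h,x0:x0+w,::-1],None,fx=f,fy=f,interpolation=cv2.INTER_CUBIC));return im
E
python3 - <<'E'
from h import *
zoom("side",150,130,320,200,2.5,"pics/s1.png");zoom("top",200,90,260,170,3,"pics/t1.png")
for l in["outer_cup_center","inner_cup_center","single_cup_center","peg_a_head","fork","tray_floor","specimen_cup","reagent_bottle_1","reagent_bottle_2"]:
    for n in C:
        print(l,n,[(round(float(d['p']),2),np.round(d['extent']).astype(int).tolist()) for d in ctrl.find_in(n,l)][:5])
E
```

```text
outer_cup_center side [(0.67, [346, 190, 20, 26])]
outer_cup_center top [(0.76, [280, 191, 17, 22]), (0.55, [357, 144, 8, 10])]
inner_cup_center side [(0.95, [409, 142, 16, 28]), (0.91, [380, 154, 17, 27]), (0.76, [419, 173, 23, 29]), (0.62, [345, 207, 24, 16])]
inner_cup_center top [(0.84, [206, 217, 21, 20]), (0.56, [277, 210, 23, 5])]
single_cup_center side [(0.62, [397, 178, 16, 25])]
single_cup_center top [(0.75, [234, 203, 18, 20])]
peg_a_head side [(0.41, [342, 215, 28, 12]), (0.36, [347, 213, 21, 12])]
peg_a_head top [(0.63, [284, 205, 14, 16])]
fork side [(0.94, [276, 235, 52, 32])]
fork top [(0.84, [319, 164, 33, 30])]
tray_floor side [(0.56, [161, 246, 80, 50])]
tray_floor top [(0.83, [379, 146, 62, 36])]
specimen_cup side [(0.78, [361, 175, 19, 28])]
specimen_cup top [(0.81, [262, 217, 25, 17])]
reagent_bottle_1 side [(0.47, [347, 231, 16, 17]), (0.45, [260, 272, 17, 18])]
reagent_bottle_1 top [(0.59, [289, 170, 9, 12]), (0.4, [359, 143, 6, 12])]
reagent_bottle_2 side [(0.47, [347, 231, 16, 17]), (0.45, [260, 272, 17, 18])]
reagent_bottle_2 top [(0.59, [289, 170, 9, 12]), (0.4, [359, 143, 6, 12])]
```

View pics/s1.png

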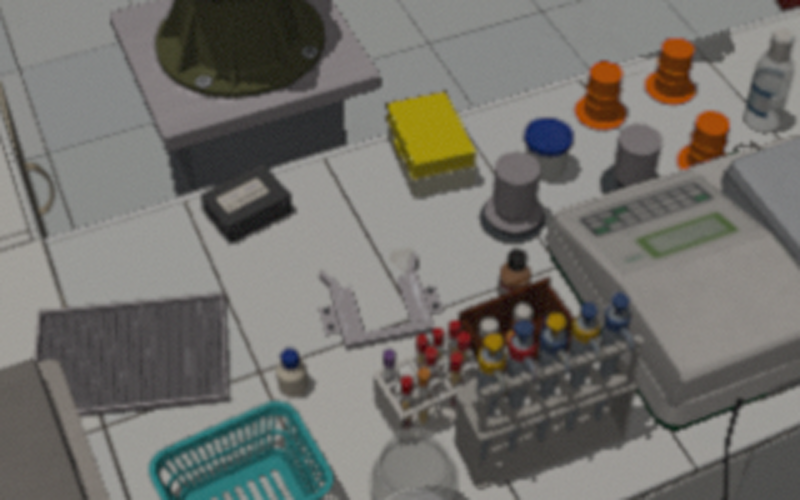

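View pics/t1.png

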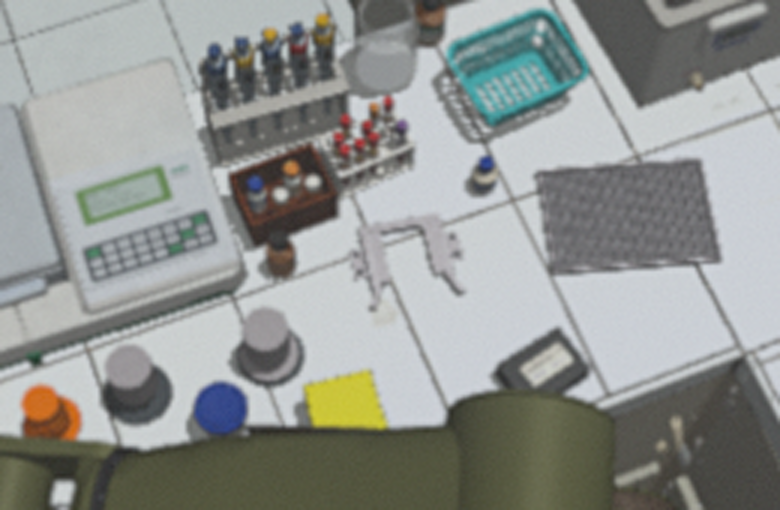

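```bash
cat >> h.py <<'E'
def cyl(x,y,z0,z1,r,n=48):
    a=np.linspace(0,2*np.pi,n,endpoint=False);return np.array([[x+r*np.cos(t),y+r*np.sin(t),z] for z in(z0,z1) for t in a])
def ext(n,X):
    p=proj(n,X);lo=p.min(0);hi=p.max(0);return np.r_[lo,hi]
E
python3 - <<'E'
from h import *
from scipy.optimize import least_squares
ims={n:ctrl.capture(n) for n in C}
np.savez("pics/im.npz",**ims)
def get(l,n,near):
    b=[d for d in ctrl.masks_of(n,l)]
    b=[d for d in b if np.hypot(d['extent'][0]+d['extent'][2]/2-near[0],d['extent'][1]+d['extent'][3]/2-near[1])<25]
    return b[0]['pixels'] if b else None
M={}
for l,nr in [("outer_cup_center",{"side":(356,203),"top":(288,202)}),("single_cup_center",{"side":(404,193),"top":(244,215)}),("fork",{"side":(302,251),"top":(336,178)}),("tray_floor",{"side":(201,271),"top":(410,164)}),("inner_cup_center",{"side":(356,212),"top":(288,210)}),("specimen_cup",{"side":(370,190),"top":(272,226)}),("reagent_bottle_1",{"side":(355,240),"top":(293,176)}),("reagent_bottle_2",{"side":(268,281),"top":(361,149)})]:
    for n in C:
        m=get(l,n,nr[n])
        if m is None: print(l,n,"none");continue
        M[l+"|"+n]=m; yy,xx=np.nonzero(m);print(l,n,m.sum(),xx.min(),xx.max(),yy.min(),yy.max(),xx.mean().round(1),yy.mean().round(1))
np.savez("pics/m.npz",**M)
def fit(l,z0,z1,r):
    for sel in (["side"],["top"],["side","top"]):
        def f(p):
            o=[]
            for n in sel:
                if l+"|"+n not in M: continue
                h=cv2.convexHull(proj(n,cyl(p[0],p[1],z0,z1,r)).astype(np.float32)); mm=cv2.moments(h)
                yy,xx=np.nonzero(M[l+"|"+n]); o+=[mm['m10']/mm['m00']-xx.mean(),mm['m01']/mm['m00']-yy.mean()]
            return np.array(o or [0,0])
        s=least_squares(f,[.45,.1],diff_step=1e-3,x_scale=.01);print(l,sel,s.x.round(4),s.fun.round(2))
fit("outer_cup_center",.032,.092,.028);fit("single_cup_center",.029,.089,.028);fit("specimen_cup",0,.065,.0325)
fit("reagent_bottle_1",0,.077,.018);fit("reagent_bottle_2",0,.061,.016);fit("tray_floor",0.006,.012,.07)
for n in C:
    g=ims[n]
    x0,y0=((270,228) if n=="side" else (312,156))
    zoom(n,x0,y0,64,46,12,f"pics/f_{n}.png",g)
E
```

```text
outer_cup_center side 398 347 365 191 216 356.1 203.5
outer_cup_center top 270 281 296 193 212 288.5 202.4
single_cup_center side 358 396 414 181 203 405.1 191.7
single_cup_center top 284 235 252 204 224 243.5 214.4
fork side 717 278 326 233 269 301.9 254.6
fork top 367 317 352 162 186 333.3 172.7
tray_floor side 2995 164 240 248 295 205.1 270.7
tray_floor top 2024 379 440 142 182 409.1 161.8
inner_cup_center side none
inner_cup_center top 108 280 299 204 216 289.9 211.5
specimen_cup side 329 360 378 177 201 369.0 187.3
specimen_cup top 248 265 281 218 234 273.2 226.0
reagent_bottle_1 side 141 350 362 231 246 355.8 238.8
reagent_bottle_1 top 89 290 297 169 181 293.3 175.3
reagent_bottle_2 side 199 260 272 269 288 266.1 279.1
reagent_bottle_2 top 90 357 365 142 154 361.0 148.4
outer_cup_center ['side'] [0.4696 0.2055] [ 0. -0.]
outer_cup_center ['top'] [0.4723 0.2023] [-0. -0.]
outer_cup_center ['side', 'top'] [0.4712 0.2039] [-0.24  0.49 -0.29  0.41]
single_cup_center ['side'] [0.4844 0.3733] [0. 0.]
single_cup_center ['top'] [0.4884 0.368 ] [0. 0.]
single_cup_center ['side', 'top'] [0.487  0.3702] [-0.4   0.79 -0.47  0.56]
specimen_cup ['side'] [0.397  0.2926] [-0.  0.]
specimen_cup ['top'] [0.4177 0.2823] [0. 0.]
specimen_cup ['side', 'top'] [0.4092 0.2858] [-0.05  2.98 -0.16  2.43]
reagent_bottle_1 ['side'] [0.5788 0.1494] [-0. -0.]
reagent_bottle_1 ['top'] [0.5789 0.1459] [-0. -0.]
reagent_bottle_1 ['side', 'top'] [0.579  0.1479] [-0.4   0.21 -0.52  0.16]
reagent_bottle_2 ['side'] [ 0.6009 -0.1406] [-0. -0.]
reagent_bottle_2 ['top'] [ 0.5965 -0.1385] [-0. -0.]
reagent_bottle_2 ['side', 'top'] [ 0.5992 -0.1399] [ 0.03 -0.53  0.06 -0.7 ]
tray_floor ['side'] [ 0.4851 -0.2857] [-0.  0.]
tray_floor ['top'] [ 0.4861 -0.2963] [0. 0.]
tray_floor ['side', 'top'] [ 0.4852 -0.289 ] [-1.13  0.4  -1.56  0.8 ]
```

View pics/f_side.png

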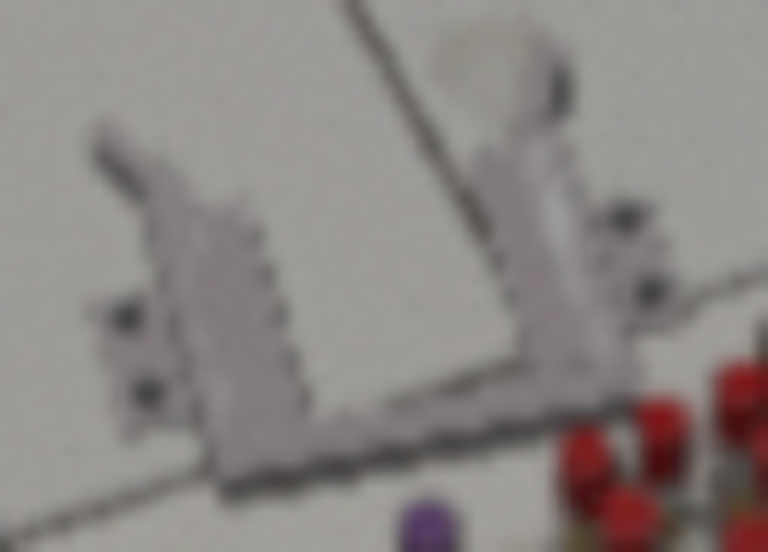

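View pics/f_top.png

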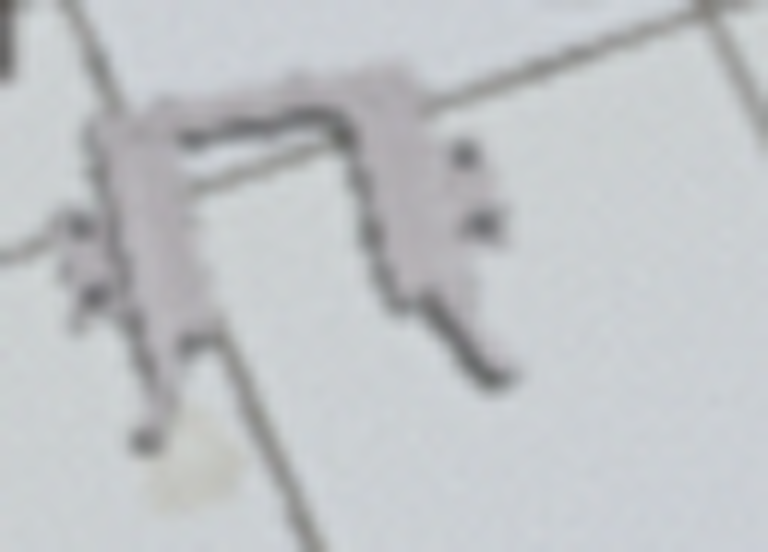

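```bash
cat >> h.py <<'E'
def forkpts(p,L):
    c,s=np.cos(p[2]),np.sin(p[2]);L=np.asarray(L,float).reshape(-1,3)
    return np.c_[p[0]+c*L[:,0]-s*L[:,1],p[1]+s*L[:,0]+c*L[:,1],L[:,2]]
def drawpoly(z,n,W,x0,y0,f,col):
    p=(proj(n,W)-[x0,y0]+.5)*f-.5;cv2.polylines(z,[p.round().astype(int)],True,col,1,cv2.LINE_AA)
E
python3 - <<'E'
from h import *
from scipy.optimize import least_squares
ims=np.load("pics/im.npz")
picks={"side":[((-30,-28,13),(243,192)),((41,-28,13),(310,418)),((-30,28,13),(473,172)),((41,28,13),(522,355))],
"top":[((-30,28,13),(210,322)),((-30,-28,13),(405,292)),((41,-28,13),(348,105)),((41,28,13),(180,128))]}
off={"side":(270,228),"top":(312,156)}
for sel in (["side"],["top"],["side","top"]):
    def f(p):
        o=[]
        for n in sel:
            for L,z in picks[n]:
                uv=(np.array(z)+.5)/12-.5+off[n]; o.append(proj(n,forkpts(p,np.array(L)/1000))[0]-uv)
        return np.ravel(o)
    s=least_squares(f,[.54,0,0.],x_scale=.01);print(sel,s.x.round(4),s.fun.round(1))
p=s.x
for n in C:
    x0,y0=off[n];z=cv2.resize(ims[n][y0:y0+46,x0:x0+64,::-1],None,fx=12,fy=12,interpolation=cv2.INTER_CUBIC)
    for sg in(1,-1):
        drawpoly(z,n,forkpts(p,np.array([(-30,28*sg,13),(42,28*sg,13),(42,41*sg,13),(-30,41*sg,13)])/1e3),x0,y0,12,(0,0,255))
        drawpoly(z,n,forkpts(p,np.array([(-30,41*sg,0),(42,41*sg,0),(-62,50*sg,0)])/1e3),x0,y0,12,(0,255,0))
    drawpoly(z,n,forkpts(p,np.array([(41,-41,8),(41,41,8)])/1e3),x0,y0,12,(255,0,0))
    cv2.imwrite(f"pics/fo_{n}.png",z)
E
```

```text
['side'] [ 0.5311 -0.0049 -0.1884] [ 0.3  0.1 -0.4 -0.2 -0.6 -1.5  0.8  1.5]
['top'] [ 0.5369 -0.0086 -0.1972] [ 0.8  0.2 -0.9  0.3  0.2 -0.4 -0.1 -0.1]
['side', 'top'] [ 0.5336 -0.0064 -0.1917] [ 0.1  0.9 -0.6  0.6 -0.7 -0.7  0.6  2.3  0.6  1.1 -1.1  1.2 -0.1  0.4
 -0.4  0.8]
```

View pics/fo_side.png

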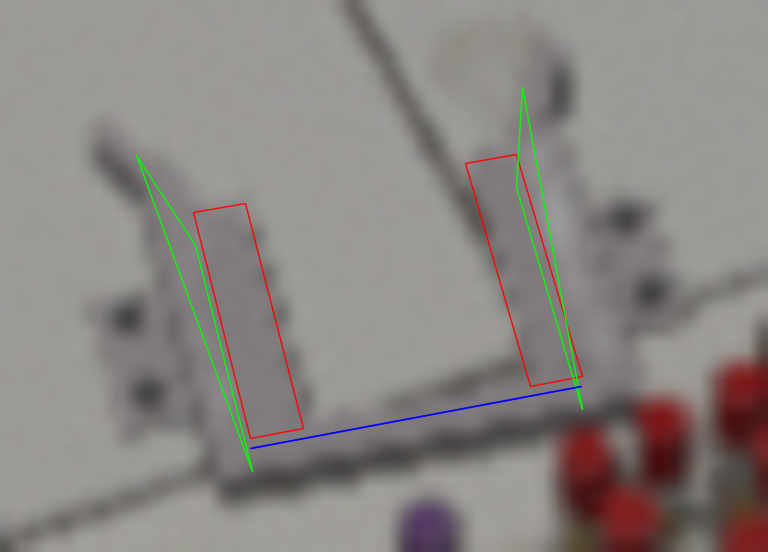

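View pics/fo_top.png

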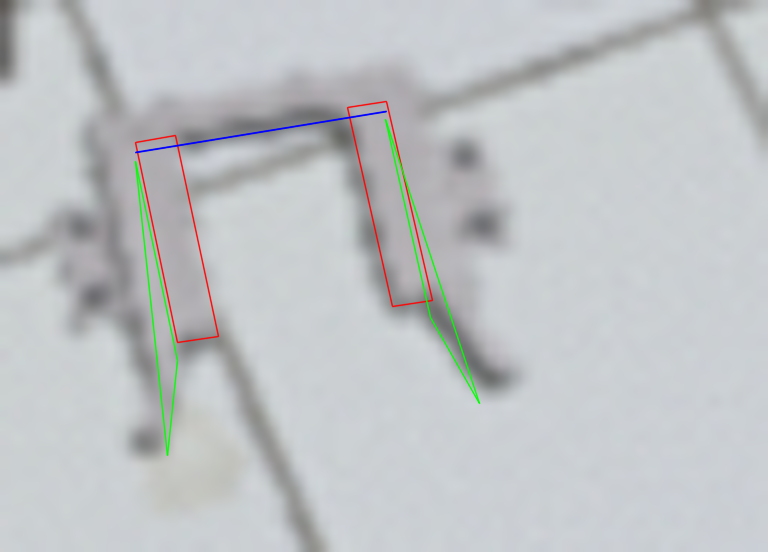

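```bash
cat >> h.py <<'E'
def st():
    s=ctrl.observe();R=Rn.from_quat(s['eef_rot']).as_matrix();return s,R
def togo(x,y,z,yaw=None):
    s,R=st();d=R.T@(np.array([x,y,z])-s['position'])*1000
    yw=np.degrees(np.arctan2(R[1,0],R[0,0]))
    print("t %.2f"%s['clock'],"pos",s['position'].round(4),"yaw %.2f tilt %.2f"%(yw,np.degrees(np.arccos(-R[2,2]))),"F",s['ft_force'].round(1),"w %.1f"%(s['grip_width']*1e3))
    print("tool delta mm",d.round(1),"rows>=%.1f"%(np.linalg.norm(d)/41.7),"" if yaw is None else "spin %.1f"%(yw-yaw))
E
python3 -m inch '[{"xyz":[0,0,0],"spin":7},{"xyz":[0,0,0],"spin":7},{"xyz":[0,0,0],"spin":7},{"xyz":[0,0,0],"spin":7},{"xyz":[0,0,0],"spin":7},{"xyz":[0,0,0],"spin":7},{"xyz":[0,0,0],"spin":7},{"xyz":[0,0,0],"spin":7}]' 94 40
python3 -m inch '[{"xyz":[0,0,0],"spin":7},{"xyz":[0,0,0],"spin":7},{"xyz":[0,0,0],"spin":6.5},{"xyz":[0,0,0],"spin":0}]'
python3 -c "
from h import *
togo(.471,.204,.18,-11)"
```

```text
clock: 2.67
position: [0.2277, 0.5007, 0.2055]
eef_rot: [0.997, 0.08, 0.0, -0.0]
ft_force: [-0.7, 0.5, 0.8]
grip_width: 0.0941
clock: 3.0
position: [0.2277, 0.5006, 0.2054]
eef_rot: [0.995, -0.098, -0.0, 0.0]
ft_force: [-0.8, -0.5, 0.5]
grip_width: 0.0938
t 3.00 pos [0.2277 0.5006 0.2054] yaw -11.27 tilt 0.00 F [-0.8 -0.5  0.5] w 93.8
tool delta mm [296.6 243.4  25.4] rows>=9.2 spin -0.3
```

```bash
python3 -m inch '[{"xyz":[24,20,0],"spin":0},{"xyz":[24,20,0],"spin":0},{"xyz":[25,20,0],"spin":0},{"xyz":[25,20,0],"spin":0},{"xyz":[25,20,0],"spin":0},{"xyz":[25,20,0],"spin":0},{"xyz":[25,20,0],"spin":0},{"xyz":[25,20,0],"spin":0}]'
python3 -m inch '[{"xyz":[25,20,0],"spin":0},{"xyz":[25,20,0],"spin":0},{"xyz":[24,20,0],"spin":0},{"xyz":[20,20,0],"spin":-0.3},{"xyz":[0,0,20],"spin":0},{"xyz":[0,0,0],"spin":0}]'
python3 - <<'E'
from h import *
togo(.471,.204,.14,-11)
zoom("side",290,110,160,120,5,"pics/s2.png");zoom("top",220,130,160,120,5,"pics/t2.png")
E
```

```text
clock: 3.67
position: [0.3925, 0.3046, 0.2056]
eef_rot: [0.996, -0.093, 0.0, -0.0]
ft_force: [0.2, 0.7, -0.4]
grip_width: 0.0943
clock: 4.17
position: [0.4684, 0.2081, 0.1828]
eef_rot: [0.996, -0.092, -0.002, 0.001]
ft_force: [-1.0, 0.8, -1.0]
grip_width: 0.0935
t 4.17 pos [0.4684 0.2081 0.1828] yaw -10.57 tilt 0.22 F [-1.   0.8 -1. ] w 93.5
tool delta mm [ 3.5  3.4 42.8] rows>=1.0 spin 0.4
```

View pics/s2.png

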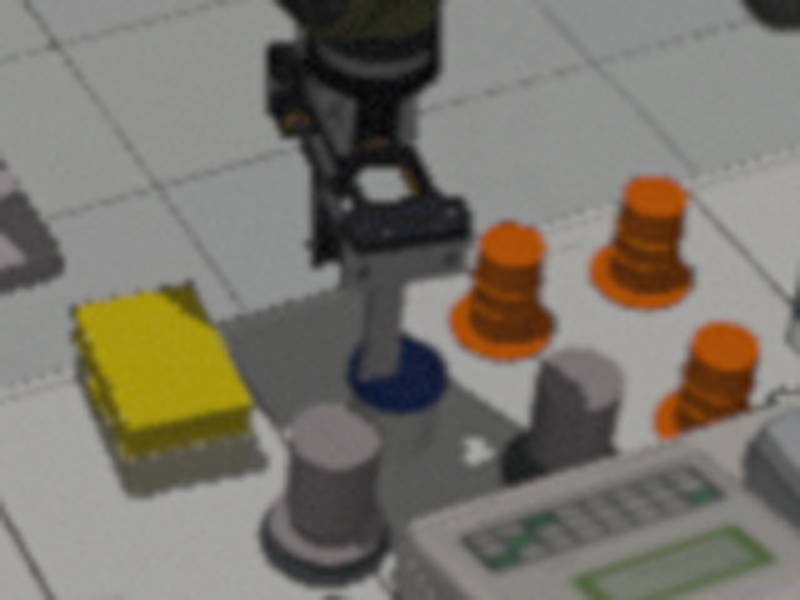

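View pics/t2.png

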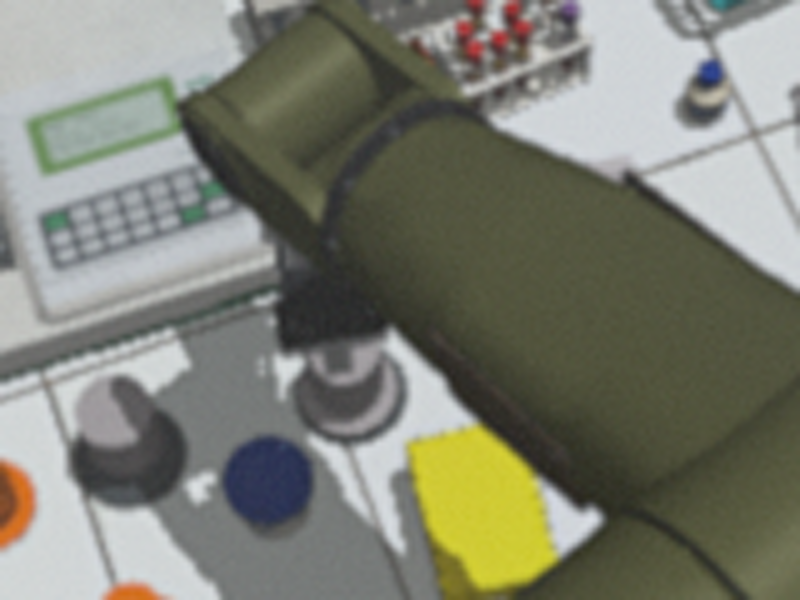

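Run:
```python
from h import *
s,R=st()
for o in(-.055,0.055):
    X=s['position']+R@[o,0,0];print((proj("side",X)[0]-[290,110])*5,(proj("top",X)[0]-[220,130])*5)
```

```text
[321.17326178 256.43359158] [336.19023485 373.25135796]
[376.97636778 381.1424158 ] [310.15359301 227.06654853]
```

```bash
python3 -m inch '[{"xyz":[4,3.5,20],"spin":0},{"xyz":[0,0,25],"spin":0},{"xyz":[0,0,0],"spin":0},{"xyz":[0,0,0],"spin":0}]'
python3 -c "
from h import *
togo(.471,.204,.058,-11)"
```

```text
clock: 4.6
position: [0.4716, 0.206, 0.1409]
eef_rot: [0.996, -0.092, -0.0, 0.0]
ft_force: [0.5, -0.8, -0.1]
grip_width: 0.0942
t 4.60 pos [0.4716 0.206  0.1409] yaw -10.53 tilt 0.06 F [ 0.5 -0.8 -0.1] w 94.2
tool delta mm [-0.1  2.  82.9] rows>=2.0 spin 0.5
```

```bash
python3 -m inch '[{"xyz":[0,1.5,20],"spin":0.5},{"xyz":[0,0,25],"spin":0},{"xyz":[0,0,20],"spin":0},{"xyz":[0,0,12],"spin":0},{"xyz":[0,0,6],"spin":0},{"xyz":[0,0,0],"spin":0},{"xyz":[0,0,0],"spin":0}]'
python3 -c "
from h import *
togo(.471,.204,.058,-11)"
python3 -m inch '[{"xyz":[0,0,0],"spin":0},{"xyz":[0,0,0],"spin":0},{"xyz":[0,0,0],"spin":0},{"xyz":[0,0,0],"spin":0},{"xyz":[0,0,0],"spin":0},{"xyz":[0,0,0],"spin":0}]' 50 40
python3 -c "
from h import *
togo(.471,.204,.058,-11)
zoom('side',290,110,160,120,5,'pics/s3.png')"
```

```text
clock: 5.18
position: [0.4724, 0.2044, 0.0589]
eef_rot: [0.995, -0.097, 0.001, -0.0]
ft_force: [-0.1, -0.2, 0.7]
grip_width: 0.0941
t 5.18 pos [0.4724 0.2044 0.0589] yaw -11.12 tilt 0.10 F [-0.1 -0.2  0.7] w 94.1
tool delta mm [-1.3  0.7  0.9] rows>=0.0 spin -0.1
clock: 5.68
position: [0.4718, 0.2039, 0.0576]
eef_rot: [0.995, -0.097, 0.0, -0.0]
ft_force: [3.5, -1.0, -0.2]
grip_width: 0.0574
t 5.68 pos [0.4718 0.2039 0.0576] yaw -11.15 tilt 0.01 F [ 3.5 -1.  -0.2] w 57.4
tool delta mm [-0.8  0.1 -0.4] rows>=0.0 spin -0.2
```

View pics/s3.png

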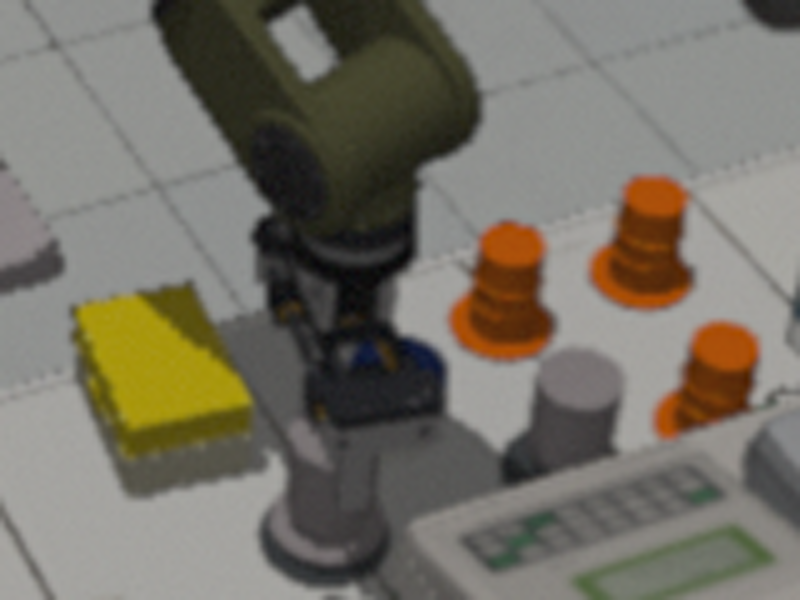

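```bash
python3 -m inch '[{"xyz":[0,0,0],"spin":0},{"xyz":[0,0,0],"spin":0},{"xyz":[0,0,0],"spin":0},{"xyz":[0,0,-3],"spin":0},{"xyz":[0,0,-7],"spin":0},{"xyz":[0,0,-10],"spin":0},{"xyz":[0,0,-10],"spin":0}]' 45 40
python3 -m inch '[{"xyz":[0,0,-10],"spin":0},{"xyz":[0,0,-12],"spin":0},{"xyz":[0,0,-15],"spin":0},{"xyz":[0,0,-15],"spin":0},{"xyz":[0,0,-10],"spin":0},{"xyz":[0,0,-5],"spin":0},{"xyz":[0,0,0],"spin":0},{"xyz":[0,0,0],"spin":0}]'
python3 -c "
from h import *
togo(.4505,.0097,.17,-11)
zoom('side',290,110,160,120,5,'pics/s4.png')"
```

```text
clock: 6.32
position: [0.4717, 0.2039, 0.0884]
eef_rot: [0.995, -0.097, -0.0, 0.0]
ft_force: [0.3, 1.0, -2.0]
grip_width: 0.0558
clock: 6.98
position: [0.4716, 0.2038, 0.1542]
eef_rot: [0.995, -0.097, -0.0, 0.0]
ft_force: [0.5, -0.1, -3.9]
grip_width: 0.0562
t 6.98 pos [0.4716 0.2038 0.1542] yaw -11.15 tilt 0.02 F [ 0.5 -0.1 -3.9] w 56.2
tool delta mm [ 16.8 194.5 -15.8] rows>=4.7 spin -0.2
```

View pics/s4.png

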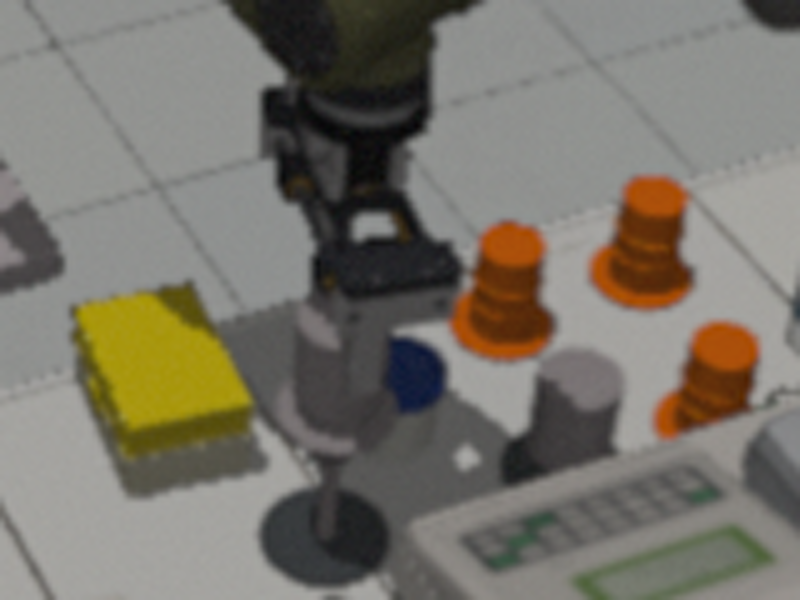

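```bash
python3 -m inch '[{"xyz":[0,0,-10],"spin":0},{"xyz":[0,0,-8],"spin":0},{"xyz":[2,10,0],"spin":0},{"xyz":[2,20,0],"spin":0},{"xyz":[2,25,0],"spin":0},{"xyz":[2,25,0],"spin":0},{"xyz":[2,25,0],"spin":0},{"xyz":[2,25,0],"spin":0}]'
python3 -m inch '[{"xyz":[2,25,0],"spin":0},{"xyz":[2,20,0],"spin":0},{"xyz":[1,13,0],"spin":0},{"xyz":[0,6,0],"spin":0},{"xyz":[0,0,0],"spin":0},{"xyz":[0,0,0],"spin":0}]'
python3 - <<'E'
from h import *
togo(.4505,.0097,.09,-11)
zoom("side",230,150,160,120,5,"pics/s5.png");zoom("top",260,110,160,120,5,"pics/t5.png")
E
```

```text
clock: 7.7
position: [0.458, 0.0724, 0.1726]
eef_rot: [0.995, -0.097, 0.0, 0.0]
ft_force: [-0.0, -0.7, -2.9]
grip_width: 0.056
clock: 8.2
position: [0.4509, 0.0103, 0.1725]
eef_rot: [0.995, -0.097, 0.0, -0.0]
ft_force: [0.1, 0.2, -3.8]
grip_width: 0.056
t 8.20 pos [0.4509 0.0103 0.1725] yaw -11.18 tilt 0.01 F [ 0.1  0.2 -3.8] w 56.0
tool delta mm [-0.3  0.7 82.5] rows>=2.0 spin -0.2
```

View pics/s5.png

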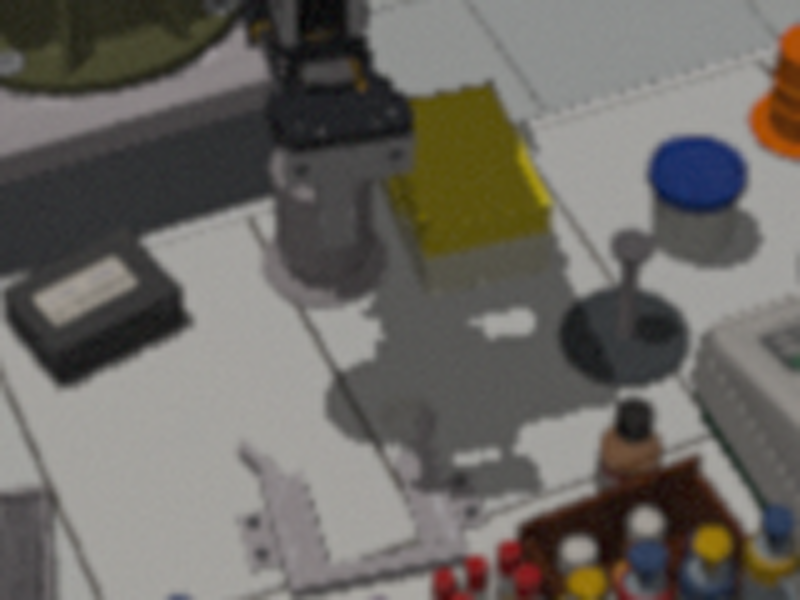

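View pics/t5.png

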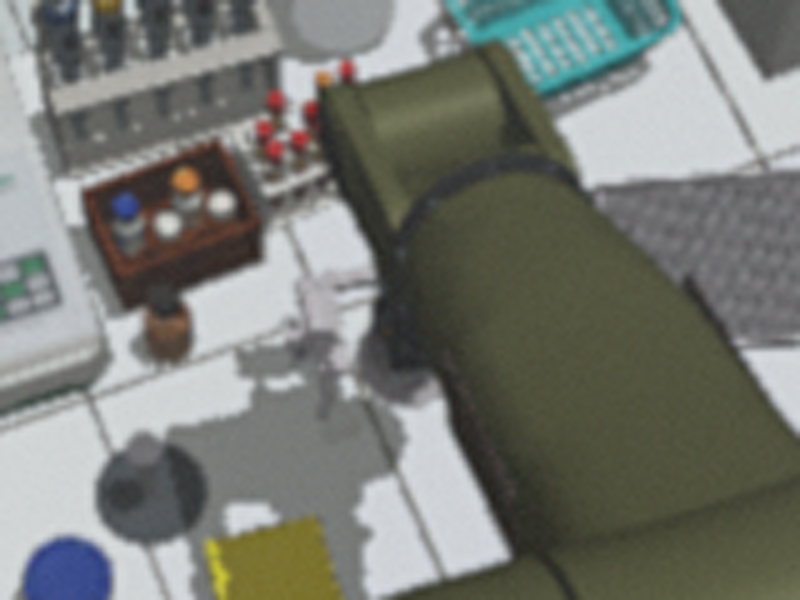

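Run:
```python
from h import *
def tri(a,b):
    P=[np.c_[C[n]['R'],C[n]['t']] for n in("side","top")]
    u=[cv2.undistortPoints(np.array(p,float).reshape(1,1,2),K(C[n]),C[n]['D']).reshape(2,1) for n,p in(("side",a),("top",b))]
    X=cv2.triangulatePoints(P[0],P[1],u[0],u[1]);return (X[:3]/X[3]).ravel().round(3)
print(tri((319.6,279.6),(325,126.7)),tri((305.6,273.2),(333.7,132.3)),tri((268,274),(362,144.5)))
print("bottle1 cap",tri((356.5,233),(292.5,170)),"big rack blue", tri((398,252),(272,106)))
```

```text
[ 0.703 -0.028  0.095] [ 0.668 -0.051  0.093] [ 0.601 -0.138  0.054]
bottle1 cap [0.585 0.146 0.073] big rack blue [0.785 0.145 0.215]
```

```bash
python3 -m inch '[{"xyz":[0,0,15],"spin":0},{"xyz":[0,0,25],"spin":0},{"xyz":[0,0,25],"spin":0},{"xyz":[0,0,20],"spin":0},{"xyz":[0,0,15],"spin":0},{"xyz":[0,0,10],"spin":0},{"xyz":[0,0,0],"spin":0},{"xyz":[0,0,0],"spin":0}]'
python3 - <<'E'
from h import *
togo(.4505,.0097,.0455,-11)
zoom("side",250,180,100,75,8,"pics/s6.png");zoom("top",290,140,100,75,8,"pics/t6.png")
s,R=st();p=s['position']
off={"side":(250,180),"top":(290,140)}
fk=[.5336,-.0064,-.1917]
for n in C:
    z=cv2.imread(f"pics/{n[0]}6.png");x0,y0=off[n]
    b=p[2]-.0436
    for zz,r in((b,.037),(b+.004,.037),(b+.078,.028)):
        drawpoly(z,n,cyl(p[0],p[1],zz,zz,r)[:48],x0,y0,8,(0,255,255))
    for sg in(1,-1): drawpoly(z,n,forkpts(fk,np.array([(-30,28*sg,13),(42,28*sg,13),(42,41*sg,13),(-30,41*sg,13)])/1e3),x0,y0,8,(0,0,255))
    cv2.imwrite(f"pics/{n[0]}6.png",z)
E
```

```text
clock: 8.97
position: [0.4511, 0.0106, 0.0627]
eef_rot: [0.995, -0.097, -0.0, 0.0]
ft_force: [0.0, -0.3, -2.3]
grip_width: 0.056
t 8.97 pos [0.4511 0.0106 0.0627] yaw -11.12 tilt 0.02 F [ 0.  -0.3 -2.3] w 56.0
tool delta mm [-0.4  1.  17.2] rows>=0.4 spin -0.1
```

View pics/s6.png

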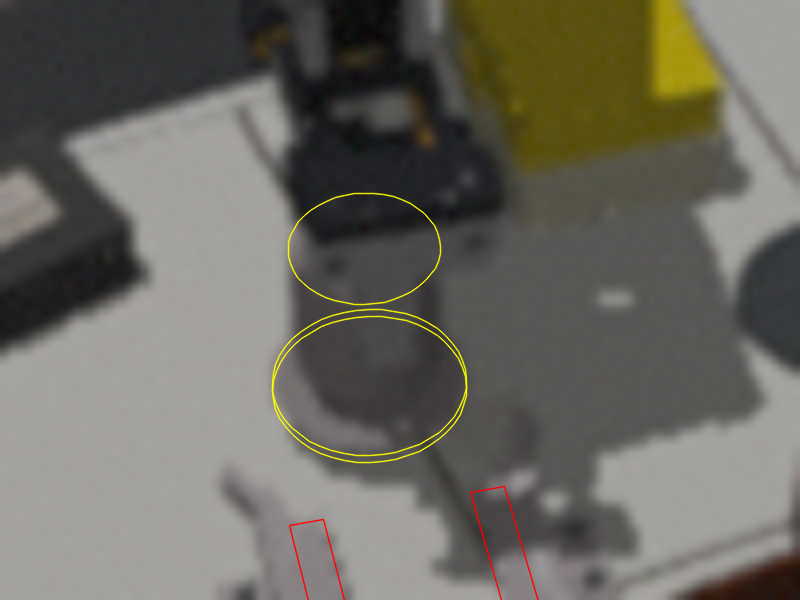

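View pics/t6.png

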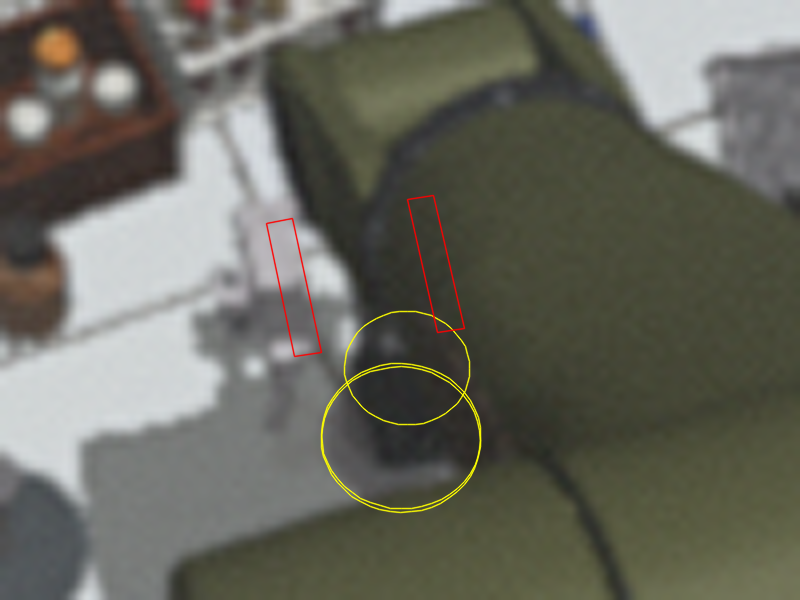

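```bash
python3 -m inch '[{"xyz":[0,0.8,6],"spin":0},{"xyz":[0,0,6],"spin":0},{"xyz":[0,0,3],"spin":0},{"xyz":[0,0,1.5],"spin":0},{"xyz":[0,0,0],"spin":0},{"xyz":[0,0,0],"spin":0}]'
python3 - <<'E'
from h import *
togo(.5336,-.0064,.0455,-11)
E
```

```text
clock: 9.57
position: [0.4508, 0.0095, 0.0459]
eef_rot: [0.995, -0.097, -0.0, -0.0]
ft_force: [-0.0, 0.1, -2.3]
grip_width: 0.0556
t 9.57 pos [0.4508 0.0095 0.0459] yaw -11.16 tilt 0.00 F [-0.   0.1 -2.3] w 55.6
tool delta mm [84.3 -0.4  0.4] rows>=2.0 spin -0.2
```

```bash
python3 -m inch '[{"xyz":[4,0,0.7],"spin":0},{"xyz":[8,0,0],"spin":0},{"xyz":[8,0,0],"spin":0},{"xyz":[8,0,0],"spin":0},{"xyz":[8,0,0],"spin":0},{"xyz":[4,0,0],"spin":0},{"xyz":[0,0,0],"spin":0}]'
python3 - <<'E'
from h import *
togo(.5336,-.0064,.0455,-11)
zoom("side",250,180,100,75,8,"pics/s7.png")
E
```

```text
clock: 10.15
position: [0.4908, 0.0015, 0.0451]
eef_rot: [0.995, -0.097, 0.0, 0.0]
ft_force: [0.3, -0.3, -3.7]
grip_width: 0.056
t 10.15 pos [0.4908 0.0015 0.0451] yaw -11.17 tilt 0.01 F [ 0.3 -0.3 -3.7] w 56.0
tool delta mm [43.5 -0.5 -0.4] rows>=1.0 spin -0.2
```

View pics/s7.png

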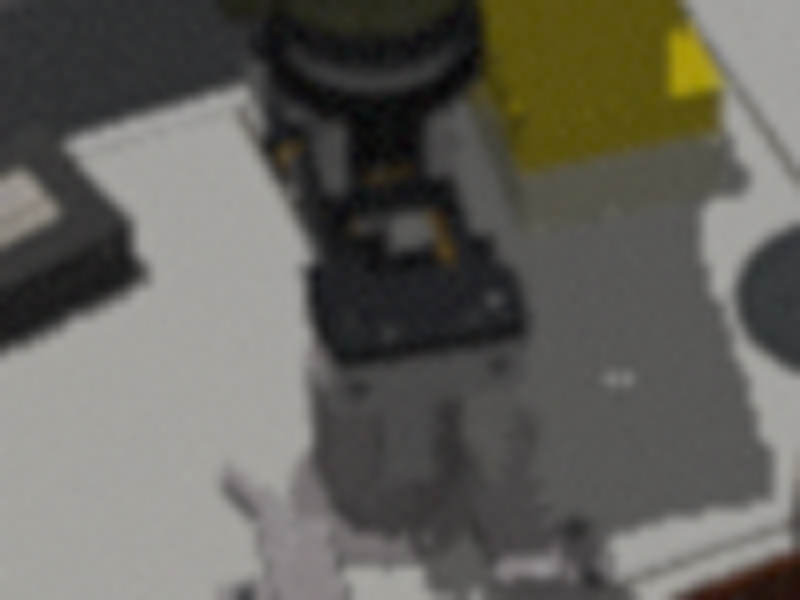

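```bash
python3 -m inch '[{"xyz":[5,0,0],"spin":0},{"xyz":[8,0,0],"spin":0},{"xyz":[8,0,0],"spin":0},{"xyz":[8,0,0],"spin":0},{"xyz":[5,0,0],"spin":0},{"xyz":[3,0,0],"spin":0},{"xyz":[0,0,0],"spin":0}]'
python3 - <<'E'
from h import *
togo(.5336,-.0064,.0455,-11)
E
```

```text
clock: 10.78
position: [0.5268, -0.0056, 0.0451]
eef_rot: [0.995, -0.097, 0.0, 0.0]
ft_force: [-0.8, -0.1, -4.0]
grip_width: 0.056
t 10.78 pos [ 0.5268 -0.0056  0.0451] yaw -11.16 tilt 0.00 F [-0.8 -0.1 -4. ] w 56.0
tool delta mm [ 6.8 -0.5 -0.4] rows>=0.2 spin -0.2
```

Now feel for the stop.

```bash
python3 -m inch '[{"xyz":[2,0,0],"spin":0},{"xyz":[2,0,0],"spin":0},{"xyz":[2,0,0],"spin":0},{"xyz":[0,0,0],"spin":0}]'
python3 -m inch '[{"xyz":[1,0,0],"spin":0},{"xyz":[1,0,0],"spin":0},{"xyz":[0,0,0],"spin":0}]'
python3 - <<'E'
from h import *
togo(.5336,-.0064,.0455,-11)
zoom("side",250,180,100,75,8,"pics/s8.png");zoom("top",290,120,100,75,8,"pics/t8.png")
E
```

```text
clock: 11.12
position: [0.5325, -0.0066, 0.0453]
eef_rot: [0.995, -0.097, 0.0, 0.0]
ft_force: [0.4, -1.0, -3.2]
grip_width: 0.0561
clock: 11.37
position: [0.5343, -0.007, 0.0453]
eef_rot: [0.995, -0.097, 0.0, 0.0]
ft_force: [0.3, 0.5, -2.4]
grip_width: 0.0561
t 11.37 pos [ 0.5343 -0.007   0.0453] yaw -11.16 tilt 0.01 F [ 0.3  0.5 -2.4] w 56.1
tool delta mm [-0.8 -0.5 -0.2] rows>=0.0 spin -0.2
```

View pics/s8.png

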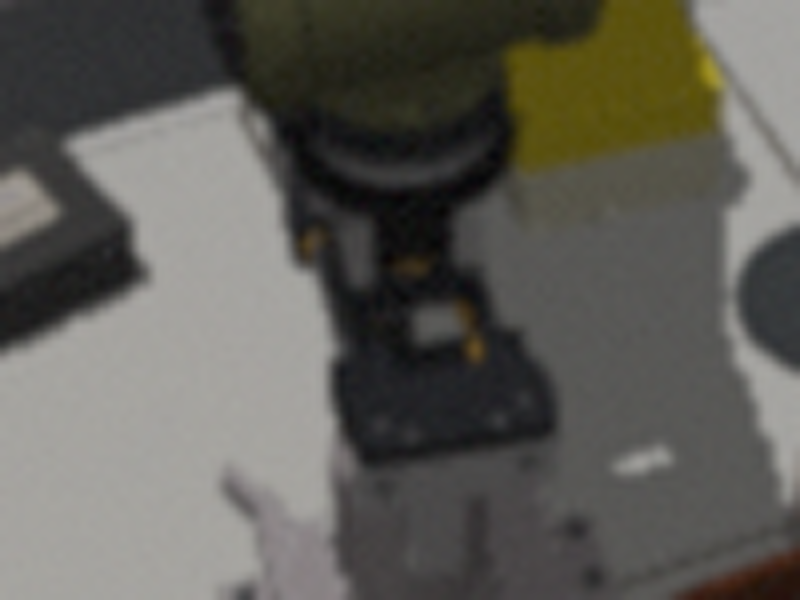

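View pics/t8.png

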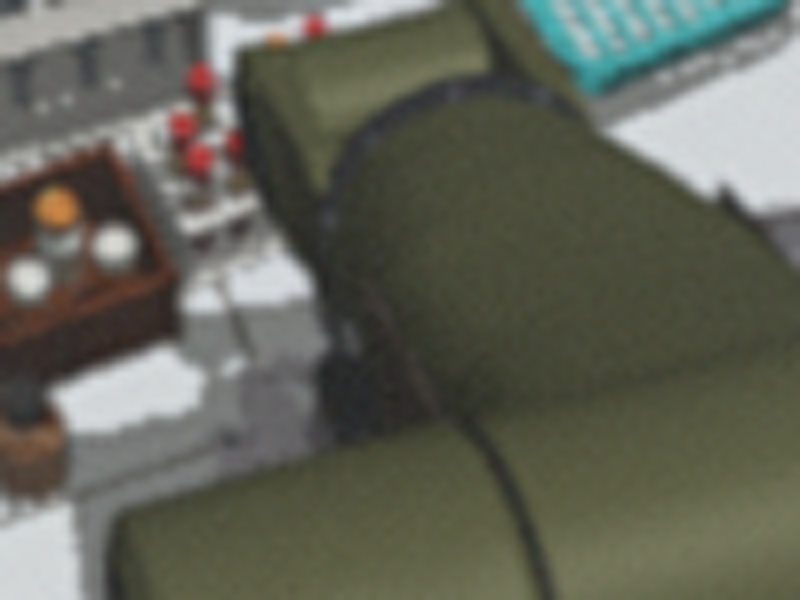

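```bash
python3 -m inch '[{"xyz":[1,0,0],"spin":0},{"xyz":[1,0,0],"spin":0},{"xyz":[0,0,0],"spin":0}]'
python3 -m inch '[{"xyz":[1,0,0],"spin":0},{"xyz":[0.5,0,0],"spin":0},{"xyz":[0,0,0],"spin":0}]'
python3 -c "
from h import *
togo(.5336,-.0064,.0455,-11)"
```

```text
clock: 11.72
position: [0.5363, -0.0074, 0.0453]
eef_rot: [0.995, -0.097, 0.0, 0.0]
ft_force: [-0.3, -0.4, -2.6]
grip_width: 0.0562
clock: 11.97
position: [0.5377, -0.0077, 0.0452]
eef_rot: [0.995, -0.097, 0.0, 0.0]
ft_force: [-0.2, 0.6, -2.8]
grip_width: 0.056
t 11.97 pos [ 0.5377 -0.0077  0.0452] yaw -11.16 tilt 0.00 F [-0.2  0.6 -2.8] w 56.0
tool delta mm [-4.2 -0.5 -0.3] rows>=0.1 spin -0.2
```

```bash
python3 -m inch '[{"xyz":[1,0,0],"spin":0},{"xyz":[0.5,0,0],"spin":0},{"xyz":[0,0,0],"spin":0}]'
python3 -m inch '[{"xyz":[1,0,0],"spin":0},{"xyz":[0.5,0,0],"spin":0},{"xyz":[0,0,0],"spin":0}]'
python3 -c "
from h import *
togo(.5336,-.0064,.0455,-11)"
```

```text
clock: 12.22
position: [0.5387, -0.0079, 0.0451]
eef_rot: [0.995, -0.097, -0.001, -0.0]
ft_force: [-4.6, 0.1, -0.5]
grip_width: 0.0561
clock: 12.47
position: [0.54, -0.0081, 0.0451]
eef_rot: [0.995, -0.097, -0.001, -0.0]
ft_force: [-7.0, 0.6, 1.4]
grip_width: 0.0559
t 12.47 pos [ 0.54   -0.0081  0.0451] yaw -11.15 tilt 0.09 F [-7.   0.6  1.4] w 55.9
tool delta mm [-6.6 -0.4 -0.4] rows>=0.2 spin -0.2
```

```bash
python3 -m inch '[{"xyz":[-2,0,0],"spin":0},{"xyz":[-3,0,0],"spin":0},{"xyz":[0,0,0],"spin":0},{"xyz":[0,0,0],"spin":0}]' - 45
python3 -c "
from h import *
togo(.5336,-.0064,.0455,-11)"
python3 -m inch '[{"xyz":[0,0,-2],"spin":0},{"xyz":[0,0,-3],"spin":0},{"xyz":[0,0,-3],"spin":0},{"xyz":[0,0,0],"spin":0}]'
python3 -c "
from h import *
togo(.5336,-.0064,.0455,-11)"
```

```text
clock: 12.8
position: [0.5357, -0.0073, 0.0454]
eef_rot: [0.995, -0.097, 0.0, 0.0]
ft_force: [-0.4, -0.8, -2.5]
grip_width: 0.0563
t 12.80 pos [ 0.5357 -0.0073  0.0454] yaw -11.15 tilt 0.04 F [-0.4 -0.8 -2.5] w 56.3
tool delta mm [-2.3 -0.5 -0.1] rows>=0.1 spin -0.2
clock: 13.13
position: [0.5359, -0.0073, 0.0539]
eef_rot: [0.995, -0.097, 0.0, -0.0]
ft_force: [0.6, -0.9, -3.0]
grip_width: 0.0561
t 13.13 pos [ 0.5359 -0.0073  0.0539] yaw -11.16 tilt 0.05 F [ 0.6 -0.9 -3. ] w 56.1
tool delta mm [-2.5 -0.4  8.4] rows>=0.2 spin -0.2
```

Run:
```python
from h import *
for i in range(4): zoom("side",260,190,90,68,8.8,"pics/s9.png"); print(ctrl.observe()['ft_force'].round(1))
zoom("top",290,120,100,75,8,"pics/t9.png")
```

```text
[ 0.5  0.4 -2.8]
[-1.   0.7 -2.1]
[ 0.7  0.  -2.8]
[ 0.1  0.5 -3.4]
```

View pics/s9.png

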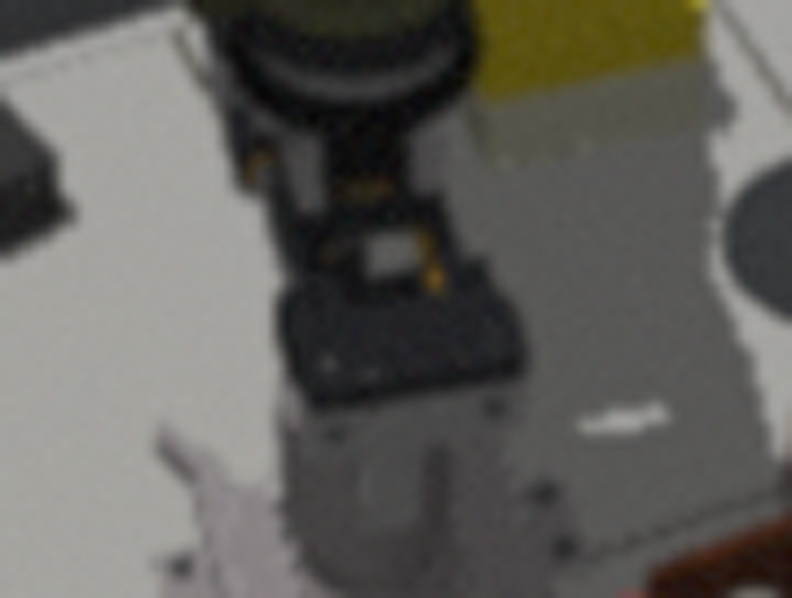

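Run:
```python
from h import *
s,R=st();p=s['position']
im=zoom("side",265,215,80,60,10,"pics/s10.png")
z=cv2.imread("pics/s10.png");b=p[2]-.0436
for zz,r in((b,.037),(b+.004,.037),(b+.018,.028)): drawpoly(z,"side",cyl(p[0],p[1],zz,zz,r)[:48],265,215,10,(0,255,255))
cv2.imwrite("pics/s10b.png",z)
```

```text
(no output)
```

View pics/s10.png

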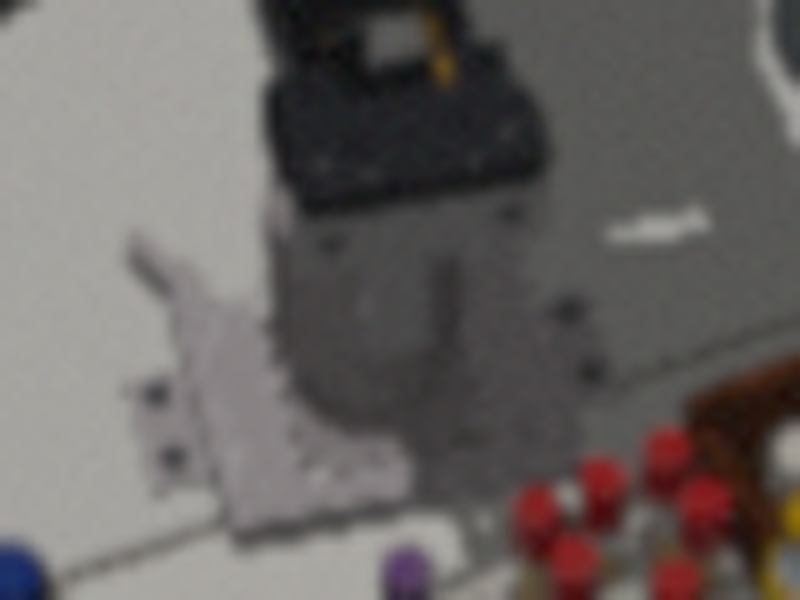

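View pics/s10b.png

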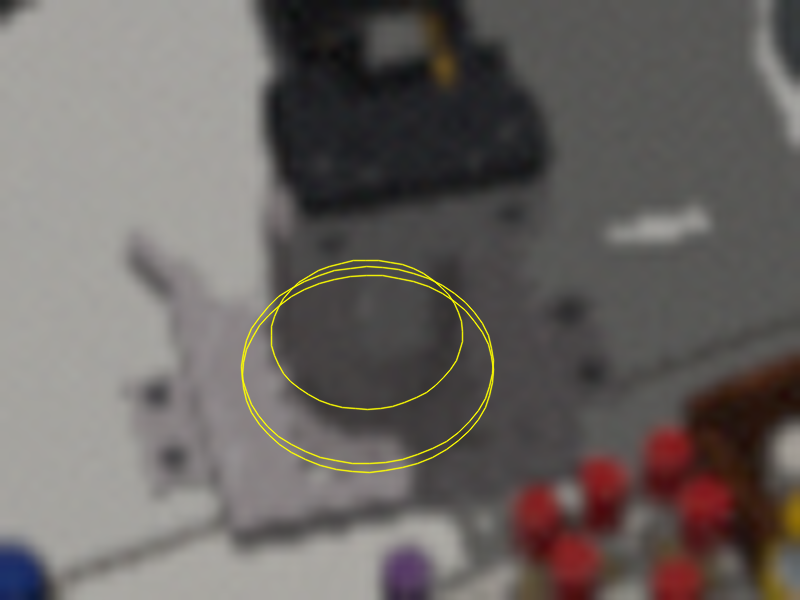

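```bash
python3 -m inch '[{"xyz":[0,0,-4],"spin":0},{"xyz":[0,0,-4],"spin":0}]'
python3 -m inch '[{"xyz":[0,0,-4],"spin":0},{"xyz":[0,0,-4],"spin":0}]'
python3 - <<'E'
from h import *
togo(.5336,-.0064,.0455,-11)
im=zoom("side",265,215,80,60,10,"pics/s11.png")
E
```

```text
clock: 13.6
position: [0.5353, -0.0072, 0.0612]
eef_rot: [0.995, -0.097, -0.001, 0.0]
ft_force: [-1.6, 0.3, -4.5]
grip_width: 0.0557
clock: 13.77
position: [0.5356, -0.0072, 0.0697]
eef_rot: [0.995, -0.097, -0.0, 0.0]
ft_force: [0.8, -0.1, -5.3]
grip_width: 0.0561
t 13.77 pos [ 0.5356 -0.0072  0.0697] yaw -11.15 tilt 0.01 F [ 0.8 -0.1 -5.3] w 56.1
tool delta mm [-2.1 -0.4 24.2] rows>=0.6 spin -0.2
```

View pics/s11.png

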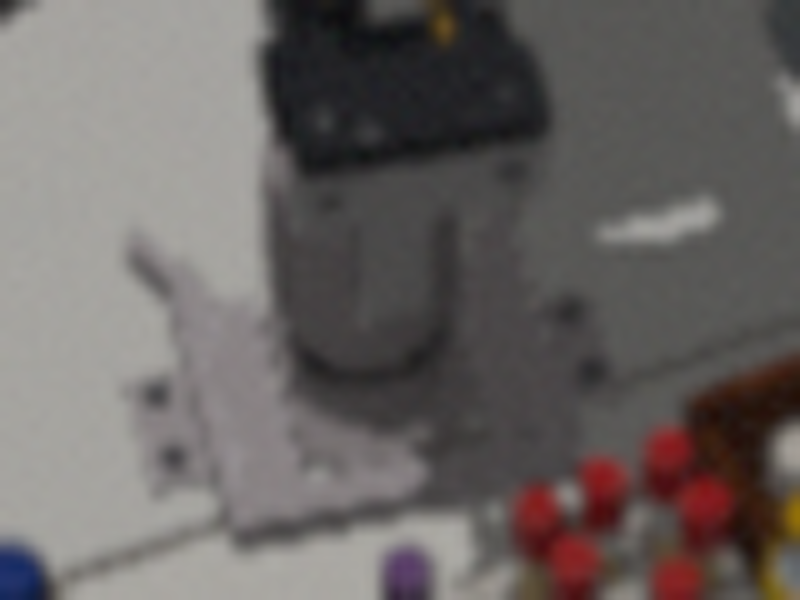

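```bash
python3 -m inch '[{"xyz":[0,0,-4],"spin":0},{"xyz":[0,0,-5],"spin":0},{"xyz":[0,0,-5],"spin":0},{"xyz":[0,0,-5],"spin":0},{"xyz":[0,0,-8],"spin":0},{"xyz":[0,0,-10],"spin":0},{"xyz":[0,0,-12],"spin":0},{"xyz":[0,0,-12],"spin":0}]'
python3 -m inch '[{"xyz":[0,0,-12],"spin":0},{"xyz":[0,0,-12],"spin":0},{"xyz":[0,0,-10],"spin":0},{"xyz":[0,0,-5],"spin":0},{"xyz":[0,0,0],"spin":0},{"xyz":[0,0,0],"spin":0}]'
python3 - <<'E'
from h import *
from scipy.optimize import least_squares
togo(.49,-.24,.17,-11)
im=zoom("side",255,185,100,75,8,"pics/s12.png")
# tray rect
m=np.load("pics/m.npz")
for n in C:
    c=cv2.minAreaRect(np.argwhere(m["tray_floor|"+n])[:,::-1].astype(np.float32))
    cs=max(cv2.findContours(m["tray_floor|"+n].astype(np.uint8),0,2)[0],key=cv2.contourArea)
    q=cv2.approxPolyDP(cs,0.04*cv2.arcLength(cs,True),True).reshape(-1,2);print(n,q.tolist(),onplane(n,q,.01).round(3)[:,:2].tolist())
ims=np.load("pics/im.npz")
zoom("side",150,235,105,75,7.5,"pics/tr_s.png",ims["side"]);zoom("top",365,130,90,65,8.5,"pics/tr_t.png",ims["top"])
E
```

```text
clock: 14.48
position: [0.5357, -0.0072, 0.1316]
eef_rot: [0.995, -0.097, 0.0, -0.0]
ft_force: [-0.3, -0.4, -0.7]
grip_width: 0.0561
clock: 14.98
position: [0.5355, -0.0073, 0.1692]
eef_rot: [0.995, -0.097, -0.0, 0.0]
ft_force: [-0.5, -0.1, -2.0]
grip_width: 0.056
t 14.98 pos [ 0.5355 -0.0073  0.1692] yaw -11.15 tilt 0.00 F [-0.5 -0.1 -2. ] w 56.0
tool delta mm [  0.3 237.2  -0.8] rows>=5.7 spin -0.2
side [[239, 250], [167, 254], [164, 272], [184, 295], [239, 290]] [[0.455, -0.173], [0.383, -0.374], [0.445, -0.397], [0.545, -0.363], [0.59, -0.218]]
top [[433, 143], [381, 146], [384, 180], [439, 177]] [[0.526, -0.422], [0.588, -0.223], [0.449, -0.171], [0.383, -0.374]]
```

View pics/s12.png

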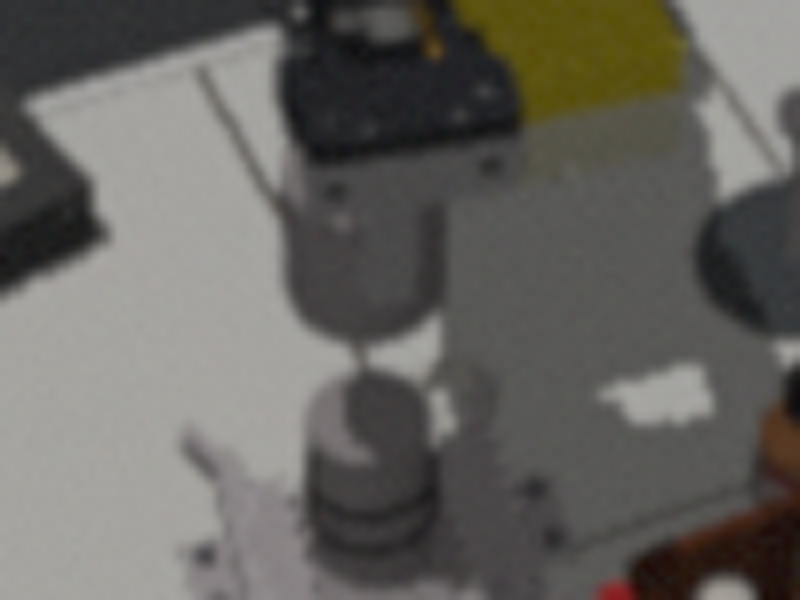

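View pics/tr_s.png

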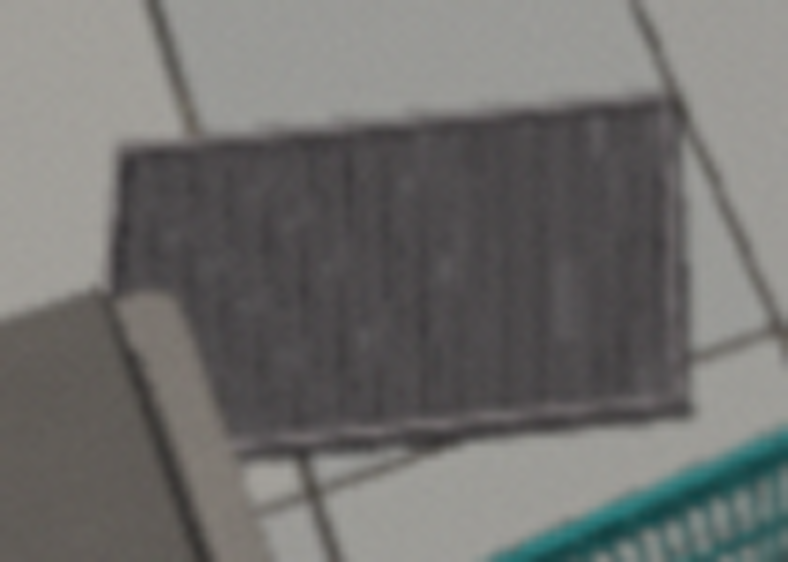

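View pics/tr_t.png

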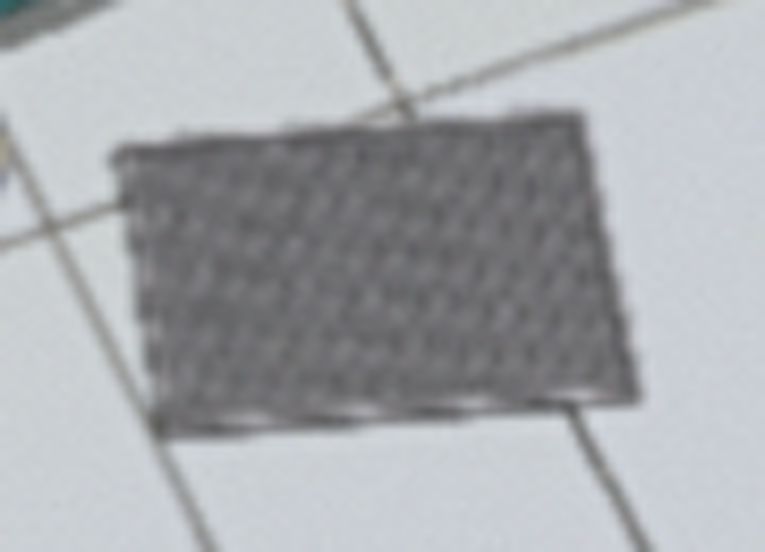

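Run:
```python
from h import *
print("top base",onplane("top",[(412,122),(388,85),(525,75)],0).round(2).tolist(),"side",onplane("side",[(215,385),(163,276)],0).round(2).tolist(), onplane("side",[(163,276),(193,345)],.2).round(2).tolist())
togo(.4714,-.344,.17,-15)
```

```text
top base [[0.65, -0.39, 0.0], [0.85, -0.38, 0.0], [0.69, -0.98, 0.0]] side [[0.83, -0.36, 0.0], [0.45, -0.4, 0.0]] [[0.61, -0.4, 0.2], [0.82, -0.38, 0.2]]
t 15.03 pos [ 0.5354 -0.0073  0.1688] yaw -11.16 tilt 0.04 F [ 0.  -0.  -1.3] w 55.9
tool delta mm [  2.4 342.8  -1.2] rows>=8.2 spin 3.8
```

```bash
python3 -m inch '[{"xyz":[0,10,0],"spin":0},{"xyz":[0,20,0],"spin":0},{"xyz":[0,28,0],"spin":0},{"xyz":[0,30,0],"spin":0},{"xyz":[0,30,0],"spin":0},{"xyz":[0,30,0],"spin":0},{"xyz":[0,30,0],"spin":0},{"xyz":[0,30,0],"spin":0}]'
python3 -m inch '[{"xyz":[0,30,0],"spin":0},{"xyz":[0,30,0],"spin":0},{"xyz":[1,30,0],"spin":0},{"xyz":[1,22,0],"spin":0},{"xyz":[0,15,0],"spin":0},{"xyz":[0,8,0],"spin":4},{"xyz":[0,0,0],"spin":0},{"xyz":[0,0,0],"spin":0}]'
python3 - <<'E'
from h import *
togo(.4714,-.344,.032,-15)
E
```

```text
clock: 15.7
position: [0.4943, -0.2132, 0.1687]
eef_rot: [0.995, -0.097, -0.0, -0.0]
ft_force: [0.3, 0.9, -0.8]
grip_width: 0.0558
clock: 16.37
position: [0.4709, -0.3441, 0.1688]
eef_rot: [0.991, -0.131, -0.0, -0.0]
ft_force: [-0.5, 0.6, -0.6]
grip_width: 0.056
t 16.37 pos [ 0.4709 -0.3441  0.1688] yaw -15.09 tilt 0.05 F [-0.5  0.6 -0.6] w 56.0
tool delta mm [ 5.000e-01 -1.000e-01  1.368e+02] rows>=3.3 spin -0.1
```

```bash
python3 -m inch '[{"xyz":[0,0,12],"spin":0},{"xyz":[0,0,22],"spin":0},{"xyz":[0,0,25],"spin":0},{"xyz":[0,0,25],"spin":0},{"xyz":[0,0,20],"spin":0},{"xyz":[0,0,14],"spin":0},{"xyz":[0,0,5],"spin":0},{"xyz":[0,0,0],"spin":0}]'
python3 - <<'E'
from h import *
togo(.4714,-.344,.032,-15)
zoom("side",145,195,100,75,8,"pics/s13.png")
zoom("top",365,100,100,75,8,"pics/t13.png")
E
```

```text
clock: 17.03
position: [0.4708, -0.343, 0.0447]
eef_rot: [0.991, -0.131, -0.001, -0.001]
ft_force: [-0.4, 0.4, -0.9]
grip_width: 0.0559
t 17.03 pos [ 0.4708 -0.343   0.0447] yaw -15.05 tilt 0.15 F [-0.4  0.4 -0.9] w 55.9
tool delta mm [ 0.8  0.8 12.7] rows>=0.3 spin -0.1
```

View pics/s13.png

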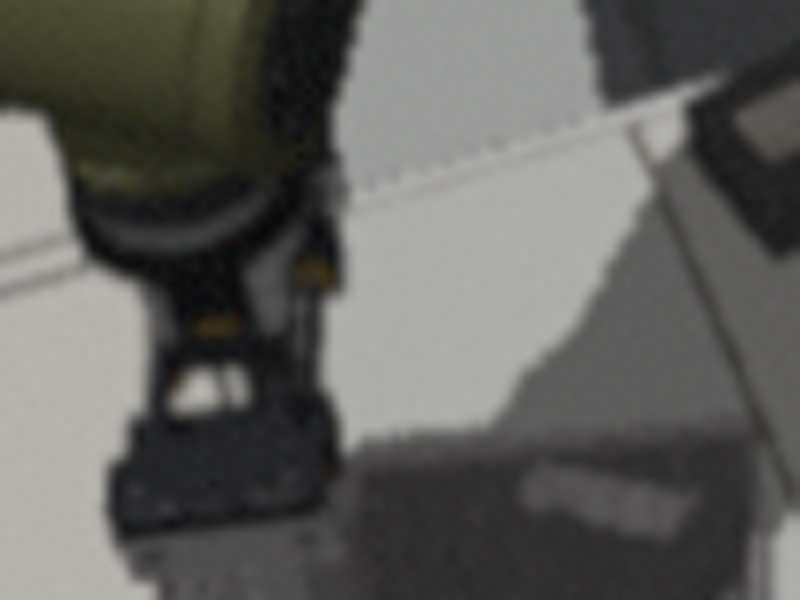

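View pics/t13.png

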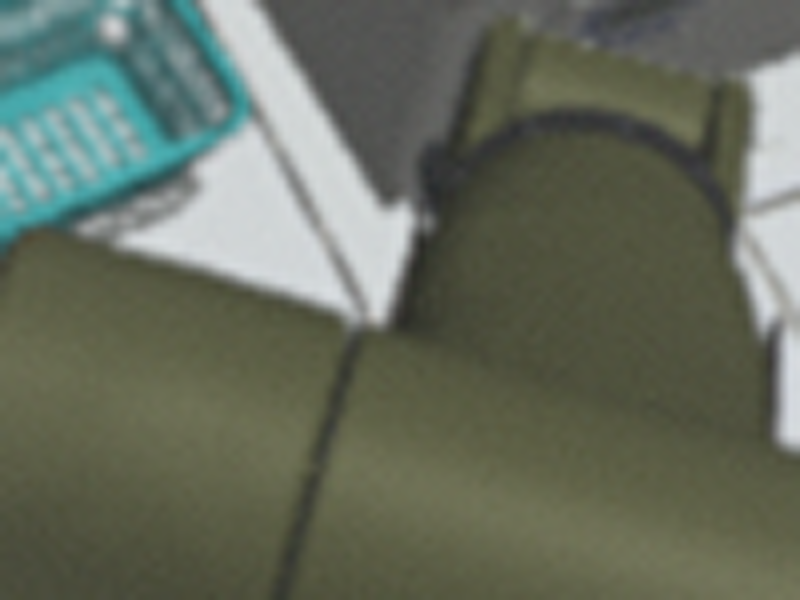

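```bash
python3 -m inch '[{"xyz":[0,0,4],"spin":0},{"xyz":[0,0,4],"spin":0},{"xyz":[0,0,2],"spin":0},{"xyz":[0,0,0],"spin":0}]'
python3 -m inch '[{"xyz":[0,0,1],"spin":0},{"xyz":[0,0,0],"spin":0}]'
python3 -m inch '[{"xyz":[0,0,1],"spin":0},{"xyz":[0,0,0],"spin":0}]'
python3 -c "
from h import *
togo(.4714,-.344,.032,-15)
zoom('side',145,225,100,75,8,'pics/s14.png')"
```

```text
clock: 17.47
position: [0.4711, -0.3441, 0.0359]
eef_rot: [0.991, -0.132, -0.0, -0.0]
ft_force: [-0.2, 1.0, -1.5]
grip_width: 0.0557
clock: 17.63
position: [0.4712, -0.3442, 0.0352]
eef_rot: [0.991, -0.132, 0.0, 0.0]
ft_force: [0.9, 1.2, -0.5]
grip_width: 0.0556
clock: 17.8
position: [0.4712, -0.3442, 0.0342]
eef_rot: [0.991, -0.132, 0.0, -0.0]
ft_force: [-0.0, 0.3, -1.6]
grip_width: 0.0561
t 17.80 pos [ 0.4712 -0.3442  0.0342] yaw -15.16 tilt 0.00 F [-0.   0.3 -1.6] w 56.1
tool delta mm [ 0.1 -0.2  2.2] rows>=0.1 spin -0.2
```

View pics/s14.png

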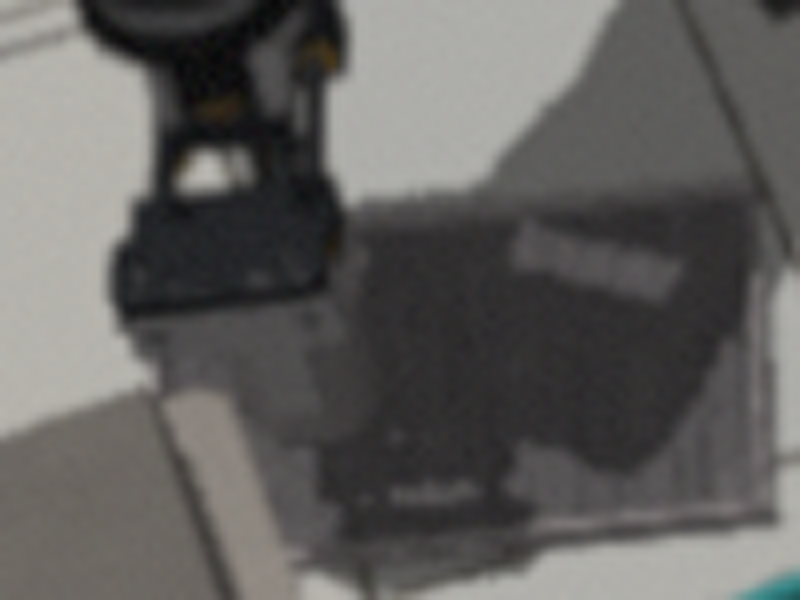

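```bash
python3 -m inch '[{"xyz":[0,0,1],"spin":0},{"xyz":[0,0,0],"spin":0},{"xyz":[0,0,0],"spin":0}]'
python3 -m inch '[{"xyz":[0,0,1],"spin":0},{"xyz":[0,0,0],"spin":0},{"xyz":[0,0,0],"spin":0}]'
python3 -m inch '[{"xyz":[0,0,0.7],"spin":0},{"xyz":[0,0,0],"spin":0},{"xyz":[0,0,0],"spin":0}]'
```

```text
clock: 18.1
position: [0.4712, -0.3442, 0.0332]
eef_rot: [0.991, -0.132, -0.0, -0.0]
ft_force: [0.1, 0.5, -1.0]
grip_width: 0.0563
clock: 18.35
position: [0.4712, -0.3441, 0.0322]
eef_rot: [0.991, -0.132, -0.0, -0.0]
ft_force: [-0.3, -0.8, 0.2]
grip_width: 0.0561
clock: 18.6
position: [0.4713, -0.3442, 0.0316]
eef_rot: [0.991, -0.132, 0.0, 0.0]
ft_force: [0.7, 0.6, -0.9]
grip_width: 0.0558
```

```bash
python3 -m inch '[{"xyz":[0,0,0.6],"spin":0},{"xyz":[0,0,0],"spin":0},{"xyz":[0,0,0],"spin":0}]'
python3 -c "
from h import *
for i in range(3): ctrl.capture('side');print(ctrl.observe()['ft_force'].round(1))"
```

```text
clock: 18.85
position: [0.4713, -0.3442, 0.0316]
eef_rot: [0.991, -0.132, 0.0, 0.0]
ft_force: [-2.6, 1.3, 6.6]
grip_width: 0.0559
[-2.9  2.   6.5]
[-2.6  1.6  6.9]
[-1.8  1.6  6.3]
```

```bash
python3 -m inch '[{"xyz":[0,0,-0.5],"spin":0},{"xyz":[0,0,0],"spin":0}]'
python3 -m inch '[{"xyz":[0,0,0],"spin":0},{"xyz":[0,0,0],"spin":0},{"xyz":[0,0,0],"spin":0},{"xyz":[0,0,0],"spin":0},{"xyz":[0,0,0],"spin":0},{"xyz":[0,0,0],"spin":0}]' 88
python3 -m inch '[{"xyz":[0,0,-8],"spin":0},{"xyz":[0,0,-20],"spin":0},{"xyz":[0,0,-30],"spin":0},{"xyz":[0,0,-30],"spin":0},{"xyz":[0,0,-30],"spin":0},{"xyz":[0,0,-15],"spin":0},{"xyz":[0,0,0],"spin":0}]'
python3 -c "
from h import *
togo(.5355,-.0072,.165,-11)
zoom('side',145,205,200,100,4,'pics/s15.png')"
```

```text
clock: 19.17
position: [0.4713, -0.3442, 0.0316]
eef_rot: [0.991, -0.132, 0.0, 0.0]
ft_force: [-1.6, 0.2, 1.7]
grip_width: 0.0556
clock: 19.67
position: [0.4712, -0.3442, 0.0314]
eef_rot: [0.991, -0.132, -0.0, -0.0]
ft_force: [0.4, -0.7, -0.7]
grip_width: 0.0877
clock: 20.25
position: [0.4724, -0.345, 0.1691]
eef_rot: [0.991, -0.132, 0.003, 0.002]
ft_force: [0.2, -0.5, -0.2]
grip_width: 0.0877
t 20.25 pos [ 0.4724 -0.345   0.1691] yaw -15.15 tilt 0.38 F [ 0.2 -0.5 -0.2] w 87.7
tool delta mm [ -27.4 -342.6    2.9] rows>=8.2 spin -4.2
```

View pics/s15.png

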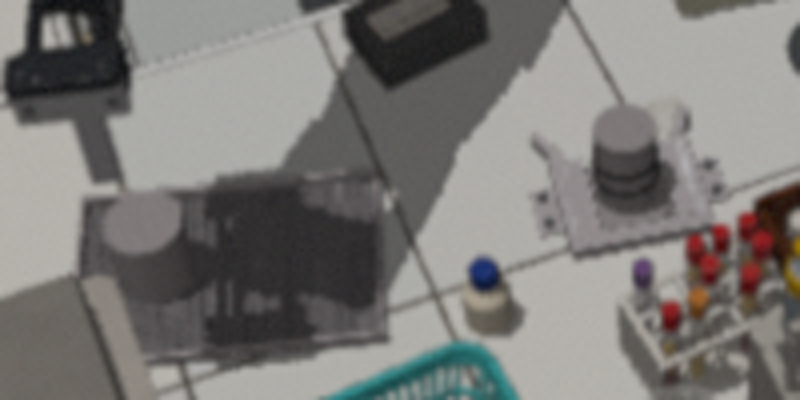

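```bash
python3 -c "
from h import *
print(proj('side',[[.5355,-.0072,.075]]), onplane('side',[(301.2,236.3)],.075))"
python3 -m inch '[{"xyz":[-1,-10,0],"spin":-4},{"xyz":[-3,-20,0],"spin":0},{"xyz":[-1,-28,0],"spin":0},{"xyz":[0,-30,0],"spin":0},{"xyz":[0,-30,0],"spin":0},{"xyz":[0,-30,0],"spin":0},{"xyz":[0,-30,0],"spin":0},{"xyz":[0,-30,0],"spin":0}]' 94
python3 -m inch '[{"xyz":[0,-30,0],"spin":0},{"xyz":[0,-30,0],"spin":0},{"xyz":[0,-28,0],"spin":0},{"xyz":[0,-22,0],"spin":0},{"xyz":[0,-14,0],"spin":0},{"xyz":[0,-8,0],"spin":0},{"xyz":[0,0,0],"spin":0},{"xyz":[0,0,0],"spin":0}]'
python3 -c "
from h import *
togo(.5355,-.0072,.043,-11)
zoom('side',250,180,100,75,8,'pics/s16.png')"
```

```text
[[300.86004564 237.36875783]] [[ 0.53221824 -0.00474345  0.075     ]]
clock: 20.97
position: [0.5067, -0.1376, 0.1632]
eef_rot: [0.995, -0.097, -0.001, -0.0]
ft_force: [0.1, -0.1, -0.0]
grip_width: 0.0939
clock: 21.63
position: [0.5324, -0.01, 0.1638]
eef_rot: [0.995, -0.097, -0.001, 0.0]
ft_force: [-0.6, 0.3, -0.4]
grip_width: 0.0941
t 21.63 pos [ 0.5324 -0.01    0.1638] yaw -11.14 tilt 0.07 F [-0.6  0.3 -0.4] w 94.1
tool delta mm [  2.6  -3.4 120.8] rows>=2.9 spin -0.1
```

View pics/s16.png

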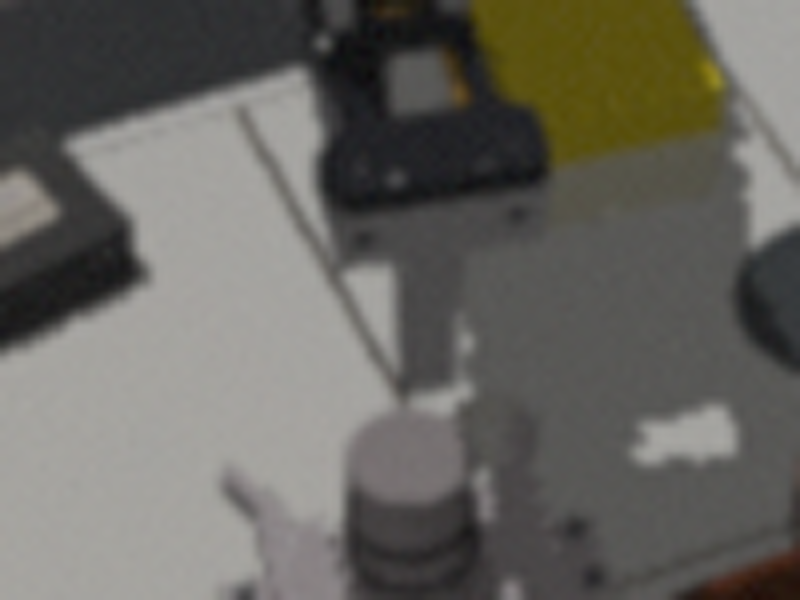

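```bash
python3 -m inch '[{"xyz":[2.5,-3.2,15],"spin":0},{"xyz":[0,0,25],"spin":0},{"xyz":[0,0,25],"spin":0},{"xyz":[0,0,22],"spin":0},{"xyz":[0,0,16],"spin":0},{"xyz":[0,0,8],"spin":0},{"xyz":[0,0,2.5],"spin":0},{"xyz":[0,0,0],"spin":0}]'
python3 -c "
from h import *
togo(.5355,-.0072,.050,-11)"
python3 -m inch '[{"xyz":[0,0,0],"spin":0},{"xyz":[0,0,0],"spin":0},{"xyz":[0,0,0],"spin":0},{"xyz":[0,0,0],"spin":0},{"xyz":[0,0,0],"spin":0},{"xyz":[0,0,0],"spin":0},{"xyz":[0,0,0],"spin":0},{"xyz":[0,0,0],"spin":0}]' 35 30
python3 -c "
from h import *
togo(.4505,.0093,.050,-11)"
```

```text
clock: 22.35
position: [0.5358, -0.0076, 0.0509]
eef_rot: [0.995, -0.098, -0.0, 0.0]
ft_force: [-0.3, 0.5, -0.3]
grip_width: 0.094
t 22.35 pos [ 0.5358 -0.0076  0.0509] yaw -11.20 tilt 0.02 F [-0.3  0.5 -0.3] w 94.0
tool delta mm [-0.4 -0.3  0.9] rows>=0.0 spin -0.2
clock: 23.02
position: [0.5358, -0.007, 0.051]
eef_rot: [0.995, -0.097, -0.0, 0.0]
ft_force: [-1.0, 1.0, 0.5]
grip_width: 0.0458
t 23.02 pos [ 0.5358 -0.007   0.051 ] yaw -11.15 tilt 0.01 F [-1.   1.   0.5] w 45.8
tool delta mm [-86.9   0.5   1. ] rows>=2.1 spin -0.1
```

```bash
python3 -m inch '[{"xyz":[0,0,-1.2],"spin":0},{"xyz":[-4,0,0],"spin":0},{"xyz":[-8,0,0],"spin":0},{"xyz":[-8,0,0],"spin":0},{"xyz":[-8,0,0],"spin":0},{"xyz":[-8,0,0],"spin":0},{"xyz":[-4,0,0],"spin":0},{"xyz":[0,0,0],"spin":0}]'
python3 -m inch '[{"xyz":[-5,0,0],"spin":0},{"xyz":[-10,0,0],"spin":0},{"xyz":[-10,0,0],"spin":0},{"xyz":[-10,0,0],"spin":0},{"xyz":[-8,0,0],"spin":0},{"xyz":[-5,0,0],"spin":0},{"xyz":[0,0,0],"spin":0}]'
python3 -c "
from h import *
togo(.4505,.0093,.170,-11)
zoom('side',250,180,100,75,8,'pics/s17.png')"
```

```text
clock: 23.68
position: [0.4958, 0.0009, 0.0523]
eef_rot: [0.995, -0.097, -0.0, 0.0]
ft_force: [-0.3, -0.0, -1.2]
grip_width: 0.0459
clock: 24.27
position: [0.4489, 0.0101, 0.0522]
eef_rot: [0.995, -0.097, -0.0, 0.0]
ft_force: [0.1, -0.3, -1.7]
grip_width: 0.0458
t 24.27 pos [0.4489 0.0101 0.0522] yaw -11.15 tilt 0.01 F [ 0.1 -0.3 -1.7] w 45.8
tool delta mm [   1.7    0.5 -117.8] rows>=2.8 spin -0.1
```

View pics/s17.png

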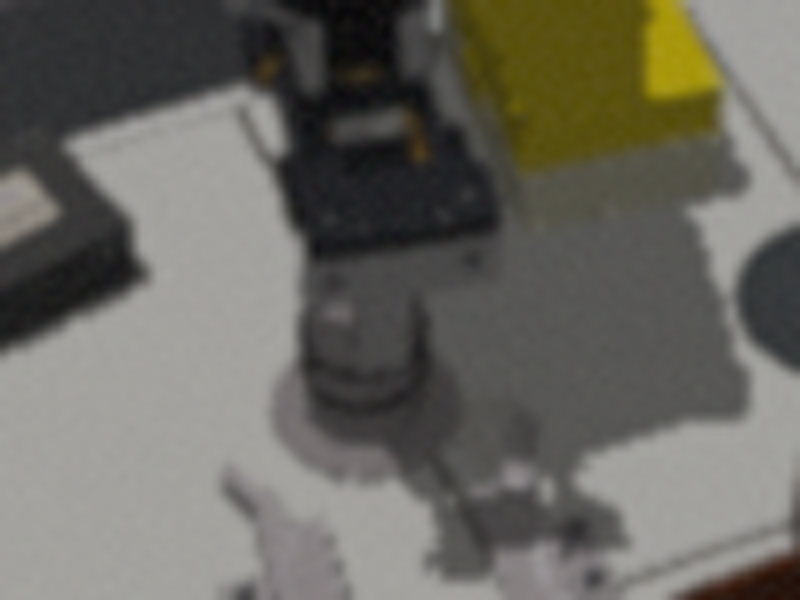

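```bash
python3 -m inch '[{"xyz":[0,0,-8],"spin":0},{"xyz":[0,0,-18],"spin":0},{"xyz":[0,0,-25],"spin":0},{"xyz":[0,0,-25],"spin":0},{"xyz":[0,0,-15],"spin":0},{"xyz":[0,0,-5],"spin":0},{"xyz":[0,0,0],"spin":0}]'
python3 -c "
from h import *
togo(.5017,-.249,.15,-15)"
```

```text
clock: 24.9
position: [0.4503, 0.0099, 0.1494]
eef_rot: [0.995, -0.097, 0.001, -0.0]
ft_force: [0.9, 1.0, -2.5]
grip_width: 0.046
t 24.90 pos [0.4503 0.0099 0.1494] yaw -11.16 tilt 0.14 F [ 0.9  1.  -2.5] w 46.0
tool delta mm [100.6 244.   -0.5] rows>=6.3 spin 3.8
```

```bash
python3 -m inch '[{"xyz":[4,10,0],"spin":0},{"xyz":[8,20,0],"spin":0},{"xyz":[12,28,0],"spin":0},{"xyz":[12,30,0],"spin":0},{"xyz":[12,30,0],"spin":0},{"xyz":[12,30,0],"spin":0},{"xyz":[12,30,0],"spin":0},{"xyz":[12,28,0],"spin":0}]'
python3 -m inch '[{"xyz":[10,20,0],"spin":0},{"xyz":[5,12,0],"spin":0},{"xyz":[2,6,0],"spin":4},{"xyz":[0,0,0],"spin":0},{"xyz":[0,0,0],"spin":0}]'
python3 -c "
from h import *
togo(.5017,-.249,.060,-15)"
```

```text
clock: 25.57
position: [0.4914, -0.2108, 0.1465]
eef_rot: [0.995, -0.097, -0.001, -0.0]
ft_force: [0.3, -0.2, -2.3]
grip_width: 0.046
clock: 25.98
position: [0.501, -0.2488, 0.1472]
eef_rot: [0.991, -0.131, -0.001, -0.0]
ft_force: [-0.1, 0.7, -2.2]
grip_width: 0.0456
t 25.98 pos [ 0.501  -0.2488  0.1472] yaw -15.07 tilt 0.10 F [-0.1  0.7 -2.2] w 45.6
tool delta mm [ 0.9  0.1 87.2] rows>=2.1 spin -0.1
```

```bash
python3 -m inch '[{"xyz":[0,0,10],"spin":0},{"xyz":[0,0,20],"spin":0},{"xyz":[0,0,22],"spin":0},{"xyz":[0,0,18],"spin":0},{"xyz":[0,0,10],"spin":0},{"xyz":[0,0,4],"spin":0},{"xyz":[0,0,0],"spin":0},{"xyz":[0,0,0],"spin":0}]'
python3 -c "
from h import *
togo(.5017,-.249,.057,-15)
zoom('side',145,205,120,90,6.5,'pics/s18.png')"
```

```text
clock: 26.65
position: [0.5018, -0.2489, 0.0648]
eef_rot: [0.991, -0.132, 0.0, 0.0]
ft_force: [0.1, 0.1, -1.6]
grip_width: 0.046
t 26.65 pos [ 0.5018 -0.2489  0.0648] yaw -15.12 tilt 0.05 F [ 0.1  0.1 -1.6] w 46.0
tool delta mm [-0.1  0.1  7.8] rows>=0.2 spin -0.1
```

View pics/s18.png

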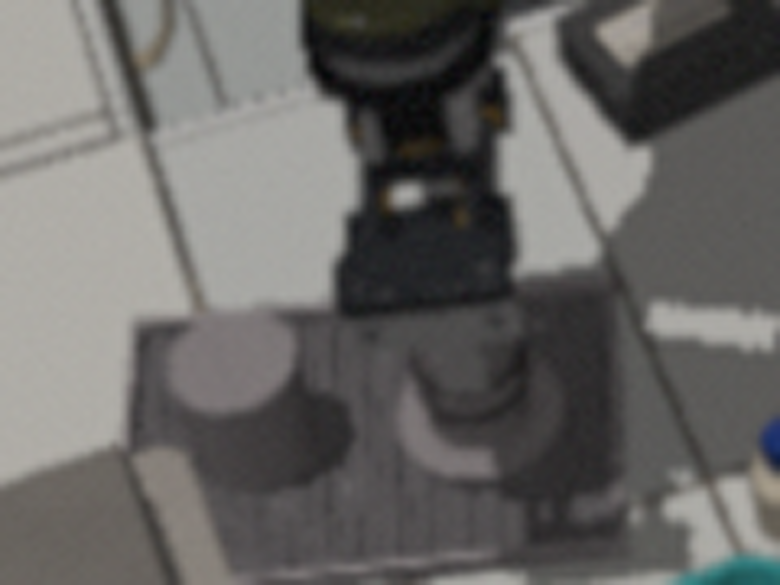

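```bash
python3 -m inch '[{"xyz":[0,0,3],"spin":0},{"xyz":[0,0,2],"spin":0},{"xyz":[0,0,1],"spin":0},{"xyz":[0,0,0],"spin":0},{"xyz":[0,0,0],"spin":0}]'
python3 -m inch '[{"xyz":[0,0,1],"spin":0},{"xyz":[0,0,0],"spin":0},{"xyz":[0,0,0],"spin":0}]'
python3 -m inch '[{"xyz":[0,0,0.7],"spin":0},{"xyz":[0,0,0],"spin":0},{"xyz":[0,0,0],"spin":0}]'
```

```text
clock: 27.12
position: [0.5014, -0.249, 0.0582]
eef_rot: [0.991, -0.132, 0.0, 0.0]
ft_force: [0.5, -0.1, -1.5]
grip_width: 0.0459
clock: 27.37
position: [0.5014, -0.249, 0.0571]
eef_rot: [0.991, -0.132, -0.0, -0.0]
ft_force: [-0.4, 0.2, -1.4]
grip_width: 0.0456
clock: 27.62
position: [0.5015, -0.249, 0.057]
eef_rot: [0.991, -0.132, 0.0, 0.0]
ft_force: [-2.9, 1.4, 5.6]
grip_width: 0.0458
```

```bash
python3 -m inch '[{"xyz":[0,0,-0.5],"spin":0},{"xyz":[0,0,0],"spin":0},{"xyz":[0,0,0],"spin":0}]'
python3 -m inch '[{"xyz":[0,0,0],"spin":0},{"xyz":[0,0,0],"spin":0},{"xyz":[0,0,0],"spin":0},{"xyz":[0,0,0],"spin":0},{"xyz":[0,0,0],"spin":0},{"xyz":[0,0,0],"spin":0},{"xyz":[0,0,0],"spin":0}]' 88
python3 -m inch '[{"xyz":[0,0,-8],"spin":0},{"xyz":[0,0,-20],"spin":0},{"xyz":[0,0,-30],"spin":0},{"xyz":[0,0,-30],"spin":0},{"xyz":[0,0,-30],"spin":0},{"xyz":[0,0,-15],"spin":0},{"xyz":[0,0,0],"spin":0},{"xyz":[0,0,0],"spin":0}]'
python3 -c "
from h import *
togo(.5017,-.249,.057,-15)
zoom('side',145,130,300,190,2.6,'pics/s19.png');zoom('top',200,90,260,170,3,'pics/t19.png')"
```

```text
clock: 27.87
position: [0.5015, -0.249, 0.057]
eef_rot: [0.991, -0.132, 0.0, 0.0]
ft_force: [0.3, 0.1, 1.5]
grip_width: 0.0462
clock: 28.45
position: [0.5014, -0.249, 0.0569]
eef_rot: [0.991, -0.132, -0.0, -0.0]
ft_force: [-0.4, 0.7, 0.6]
grip_width: 0.0869
clock: 29.12
position: [0.5015, -0.249, 0.1906]
eef_rot: [0.991, -0.132, 0.001, 0.0]
ft_force: [-0.8, 0.1, -0.6]
grip_width: 0.088
t 29.12 pos [ 0.5015 -0.249   0.1906] yaw -15.15 tilt 0.08 F [-0.8  0.1 -0.6] w 88.0
tool delta mm [-0.000e+00 -1.000e-01  1.336e+02] rows>=3.2 spin -0.2
```

View pics/s19.png

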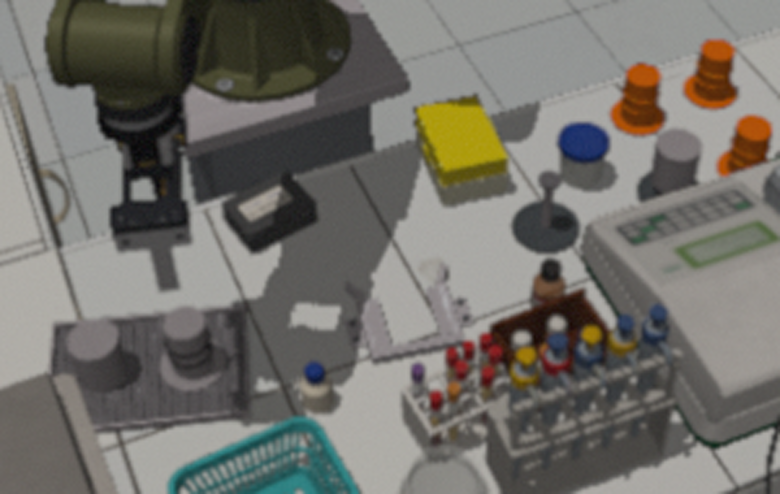

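View pics/t19.png

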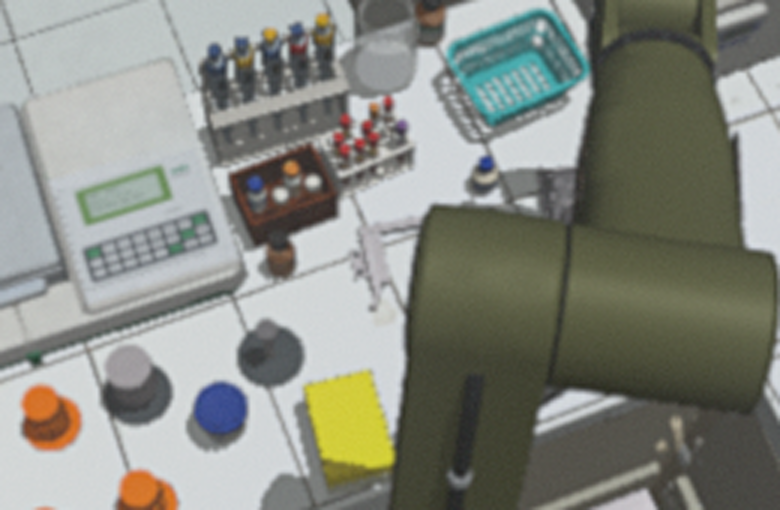

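```bash
python3 -c "
from workcell import ctrl
print(ctrl.job_done())"
```

```text
the job is handed in; nothing more can be done
None
```

I lifted the nested pair off its peg, slid it into the fork until it met the stop, then backed it off about 4 mm. I pulled the outer cup off and set it on the drip tray. Then I slid the inner cup out and stood it beside it. I handed the job in at about 29 s. No verdict came back.

**Last checks:**
- **Cups:** the final side picture shows both cups upright and released on the tray. By the arm's release positions their axes are about 100 mm apart. The top camera's view of them was blocked by the arm.
- **Set-down:** each cup met the tray at the height I had worked out (within 1 mm), with about 6–7 N of contact force before I opened the fingers.
- **Robot:** the gripper was open and about 130 mm above where it let go of the inner cup.
- **Everything else:** the single cup, specimen cup and both bottles look unmoved in the pictures.

**Disagreements:**
- The two cameras differed by about 3 mm along x and up to about 5 mm along y. Feeling for the fork's stop put the fork within about 1 mm of where I had estimated it.
- Early in the pull the force read only about 3 N, well below the expected 7 N or so. The next pictures showed the outer cup parting while the inner cup's rim stayed under the lips.

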